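Unlock the reagent lock box

TASK

Unlock the reagent box: roll its three thumbwheels to the code 6-2-7 (left to right as seen from the robot, each digit squarely facing up), and only then slide the bolt fully over to the left to open it. Be gentle: keep every push on the wheels and the bolt well below 25 N, and leave the things on and around the box where they are.

Things in the scene. Friction and masses are not known exactly. Their poses are not given: they have to be found in the camera images.
- lockbox: grey box, white lid, 220 (x) x 300 (y) x 90 mm tall, fixed; origin at the centre of its underside, +x away from the robot, +y left. On the lid an aluminium lock housing, 60 (x) x 170 (y) mm, its top 120 mm above the table, centre x = 25, y = 0 mm, with three thumbwheels in a row along y, 46 mm apart. The bolt tab stands on the lid on the robot's side of it. Wheels and bolt bear up to 25 N
- wheel_left (a joint): left (+y) black thumbwheel, 40 mm diameter, 16 mm wide, axle along the box's y. Value = digit x 0.6283 rad; wanted digit 6 = 3.770. Digit = number of white pips (0 = bare) on the facet facing up, steel ridges part the facets. Value grows when the wheel's top is rubbed towards the box's +x (away from the robot). End stops at -0.3 and 5.95: no way round past 9 or 0
- wheel_middle (a joint): middle wheel, like the left one; wanted digit 2 = 1.257. All wheels: the smooth rim (ridges and pips are not felt) is driven by friction; turning takes about 1.8 N along the rim, so press 3 to 5 N or more or the finger slips. A wheel stays where it is left. Its axle is sprung: it yields straight down 1 mm per 7 N, 6 mm at most, and comes back up
- wheel_right (a joint): right (-y) wheel, like the left one; wanted digit 7 = 4.398
- crown_left (a point): topmost point of the left wheel when it rides at its lowest: 134 mm above the table, 14 mm above the lock housing's top. The real top is 0 to 8 mm higher, differently on each wheel and each day: find it by touch. Fixed to the box, does not turn with the wheel. Axes as the box.
- crown_middle (a point): topmost point of the middle wheel when it rides at its lowest: 134 mm above the table, 14 mm above the lock housing's top. The real top is 0 to 8 mm higher, differently on each wheel and each day: find it by touch. Fixed to the box, does not turn with the wheel. Axes as the box.
- crown_right (a point): topmost point of the right wheel when it rides at its lowest: 134 mm above the table, 14 mm above the lock housing's top. The real top is 0 to 8 mm higher, differently on each wheel and each day: find it by touch. Fixed to the box, does not turn with the wheel. Axes as the box.
- bolt (a joint): the lock's bolt: 0 = locked, grows as its tab slides along the box's +y (left), end stop at 0.022 m = fully open. It rubs with about 4 N and stays where it is left. While any wheel is more than about 0.18 rad off its wanted digit an inner gate blocks it after 4 mm; with the code set it slides, and then holds the wheels from turning
- bolt_top (a point): centre of the top of the bolt's steel tab, an upright block 16 (x) x 12 (y) mm, top 120 mm above the table, 27 mm above the plate it slides on (plate top 93 mm, lid top 90 mm above the table). Push it from its right (-y) side or pinch it; 32 mm free between it and the lock housing. Moves with the bolt
- jar: small amber jar, 30 mm diameter, 42 mm tall, loose on the box's lid, far left corner; origin at the centre of its underside; leave alone
- dish: small clear lidded dish, 44 mm diameter, 14 mm tall, loose on the box's lid, far right corner; origin at the centre of its underside; leave alone
- reagent: amber bottle, 70 mm diameter, 160 mm tall, beside the box; origin at the centre of its underside; leave alone
- beaker: glass beaker, 80 mm diameter, 100 mm tall, beside the box; origin at the centre of its underside; leave alone

How it is judged (in metres and radians):
On the way:
1. all three wheels show the code while the bolt is still locked (value of joint wheel_left between 3.61 and 3.93 rad and value of joint wheel_middle between 1.097 and 1.417 rad and value of joint wheel_right between 4.238 and 4.558 rad and value of joint bolt below 0.006 m), for 0.2 s.
At the end, for the whole second after the job is handed in: the wheels stand at 6, 2 and 7 (within 0.16 rad, a quarter of a digit) and the bolt is at least 18 mm along its 22 mm, at rest (value of joint wheel_left between 3.61 and 3.93 rad and value of joint wheel_middle between 1.097 and 1.417 rad and value of joint wheel_right between 4.238 and 4.558 rad and value of joint bolt above 0.018 m and velocity of joint bolt below 0.01 m/s); the robot touches nothing.
It fails at once if the fingers press on the lock box, its wheels or its bolt with more than 25 N (contact force between the fingers and lockbox above 25 N).
It fails at once if the rest of the arm leans on the lock box with more than 25 N (contact force between the arm and lockbox above 25 N).
It fails at once if a bystander is moved by more than 30 mm (distance of any of jar, dish, reagent, beaker from where it was at the start of the episode above 0.03 m).
It also fails if it takes over 67 s, if anything falls off the work surface, if the arm or the gripper's body presses on something with over 40 N, if the wrist force passes 120 N, or if a joint passes its speed limit or range.

ROBOT

A 7-joint arm with a two-finger parallel gripper is mounted at the origin on the work surface. World frame = base frame: x ahead of the robot, y to its left, z up, the work surface at z = 0. Lengths are in mm, angles in rad, forces in N, time in s.
With the tool pointing down it reaches from about 400 to 925 mm from the base axis. Payload 4.1 kg.
Tool frame: the origin (TCP) lies at the very end of the fingers, on their centre line; the grasp point (between the pads) lies 19 mm behind it; z points along the fingers, y is the direction in which the jaws open and shut (so a half turn about z gives the same grasp; the last joint's range is limited). The gripper opens to 85 mm and grips with 20 to 120 N. Pads are 22 mm wide; open, the fingers measure 114 mm over their backs; the gripper's body (76 mm by 85 mm) begins 54 mm behind the grasp point. The pads swing forward as they close: fully open they stand 13 mm farther back than shut.
Start: joints at [-1.25, 0.398, 0.045, 1.537, -0.019, 1.207, -0.051], TCP at [264.911, 593.607, 206.047] pointing down, gripper open.
Joint ranges: [-2.82, 2.82], [-0.49, 2.23], [-1.37, 1.46], [0, 2.46], [-1.36, 4.5], [0.23, 2], [-2.94, 2.94]. Speed limits (rad/s): [2.57, 2.57, 3.14, 3.14, 3.14, 3.14, 3.14].

INTERFACE

Orientations are given as a unit quaternion [w, x, y, z].
In Python, from station import robot gives the robot as it stands. The module is installed in compiled form; this text tells all that it offers.
- The arm moves only by the tool drive_tool, never from a script. Its argument "motion" is a list of rows, each a list of 4 numbers: the shift along the tool's x, y, z in m, then the turn about the tool's z in rad. In form: [[dx, dy, dz, spin], ...]. A call has 1 to 5 rows; each row is the pose to reach, as a shift and turn from the pose commanded when the call began, along the tool's axes at that moment; what a row does not reach only later rows make up. A row lasts 1/10 s, in which the tool goes at most 50 mm and 8.59 degrees, less where a joint would pass 70% of its speed; a pose out of reach is approached as far as the arm can. A call with a gripper value outside its range is refused whole. "gripper" is the closure, from 0 (fully open) to 1 (shut), set as the call begins (left out, the last holds). The fingers move at their own pace and stop on an object; "grip_force" is the grip in N (left out, the last holds). Time passes only in rows, so rows that repeat a pose let the fingers close. It gives the time, the measured TCP pose, the force and the opening at its end, in the units of the state.
- robot.state(): the state, without advancing time (a new reading comes with each control period).
- robot.snapshot(name): name is "scene" or "top"; returns the picture (480x640x3 uint8, red, green, blue); there is no depth.
- robot.camera_info(name): a dict with "camera_matrix" (3x3 intrinsics, pixels), "R" (3x3) and "t" (3): a world point X has camera coordinates R X + t. Camera axes: x right, y down, z forward; pixel columns grow to the right and rows downward; lengths in mm; the calibration is good to about 2 mm. A picture is of the moment at which its call begins. camera_info takes no time and is no camera call.
- robot.sign_off(): hands the job in, once; it reports no verdict.
Trained networks look in the newest picture that a camera, given by its name, has taken for a name from the list of things; names that differ only in an ending like _2 or _b are one class to them, and where a whole thing is asked for, a point or a joint stands for the part that bears it (a point fixed in the world has none). Each returns a list of dicts, best first, with "p" (0 to 1); they miss things now and then, are a little off and sometimes report something else, mostly with a low value. They report only what shows in the picture. A call takes as long as a camera call.
- robot.find_in(query, camera): "point" ([x, y, z] in mm, in the coordinates of the camera as it stood for that picture, good to about 4 mm: the middle of the surface that is visible of it).
The state is a dict: "time": time; "q": joint angles; "qd": joint speeds; "joint_torque": joint torques, N m; "position": TCP position; "tcp_rot": TCP orientation; "ft_force": force on the tool from outside, world axes, zero at the start; "ft_torque": the same for the moment, N m; "gripper_width": finger opening in mm.
Only numpy, scipy, OpenCV 4.12 (cv2) and the standard library are available. Lean on these libraries where they do the work, as an engineer would, in place of code of your own. Each camera call takes 0.05 s, during which the arm holds its last target. There are 200 camera calls.

## Working session

There is one attempt and no reset: what is moved stays moved. The work goes in short steps, Python scripts to look and compute and a tool call to move; the robot and the scene stay as the last step left them, time stands still between calls to the robot, and variables do not carry over. Pictures are saved under pics/ and viewed, about 8 in all and at most 12, crops included, and the job is handed in when it is done.

Besides the shell and the picture viewer there is one more tool, called after "Emit:" as a command line: name --pt "numbers of a row" for each row, then --argument value for the rest. drive_tool: Moves the arm, as the interface text tells. Its arguments: {"type":"object","properties":{"motion":{"type":"array"},"gripper":{"type":"number"},"grip_force":{"type":"number"}},"required":["motion"]}

```bash
mkdir -p pics; cat > h.py <<'E'
from station import robot
import numpy as np, cv2
def snap(cam,name=None):
    im=robot.snapshot(cam)
    if name: cv2.imwrite(f'pics/{name}.png',cv2.cvtColor(im,cv2.COLOR_RGB2BGR))
    return im
def cam(c):
    i=robot.camera_info(c); return [np.array(i[k],float) for k in('camera_matrix','R','t')]
def find(q,c,n=2):
    K,R,t=cam(c)
    return [(round(d['p'],2),(R.T@(np.array(d['point'])-t)).round(1)) for d in robot.find_in(q,c)[:n]]
def proj(X,c):
    K,R,t=cam(c); p=K@(R@np.array(X,float)+t); return (p[:2]/p[2]).round(1)
def onplane(uv,z,c):
    K,R,t=cam(c); d=R.T@np.linalg.inv(K)@np.array([uv[0],uv[1],1.]); o=-R.T@t
    return (o+d*(z-o[2])/d[2]).round(1)
E
python3 - <<'E'
from h import *
for c in('top','scene'):
    snap(c,c+'0'); K,R,t=cam(c); print(c,(-R.T@t).round(),K[0,0])
    for q in('lockbox','wheel_left','crown_left','crown_middle','crown_right','bolt_top','jar','dish','reagent','beaker'): print(q,find(q,c,3))
s=robot.state(); print(s['time'],s['position'],s['tcp_rot'],s['ft_force'])
E
```

```text
top [ 475.    8. 1306.] 491.0484733662029
lockbox [(0.24, array([537.4, -57.8,  90.2]))]
wheel_left []
crown_left [(0.75, array([535.9, -54.2,  89.3]))]
crown_middle [(0.7, array([536.3, -55.6,  93.4])), (0.42, array([ 596.3, -181. ,  106.2]))]
crown_right [(0.94, array([532.1, -53.3,  90.4]))]
bolt_top [(0.38, array([504.5, -60.8,  96.3])), (0.16, array([534.4, -50.2,  89.2]))]
jar [(0.63, array([627.3,  51.3, 126.9]))]
dish [(0.58, array([ 596.2, -183.1,  105.2]))]
reagent [(0.73, array([536.5, 428.6, 103.4]))]
beaker [(0.95, array([ 529.3, -460.5,   55.5]))]
scene [929. 400. 961.] 449.29692005712303
lockbox [(0.72, array([561.7, -99.3, 138.7]))]
wheel_left [(0.51, array([575.6,  -9. , 133.5]))]
crown_left [(0.61, array([565.3, -16. ,  92. ]))]
crown_middle [(0.61, array([559.4, -17. ,  88.9]))]
crown_right [(0.62, array([558.7, -18.4,  88.7]))]
bolt_top []
jar [(0.57, array([632.3,  60.6, 130.8]))]
dish [(0.77, array([ 600.5, -180.2,  102.5]))]
reagent [(0.71, array([560.6, 441.1, 105.6]))]
beaker [(0.65, array([ 532.2, -430.6,   70.1])), (0.28, array([ 603.1, -175.7,  103.3]))]
1.1 [264.90678197 593.60834457 206.05403412] [1.36108063e-05 2.08337829e-01 9.78056923e-01 6.91931427e-05] [ 0.1133056   0.11959282 -0.52522587]
```

View pics/top0.png

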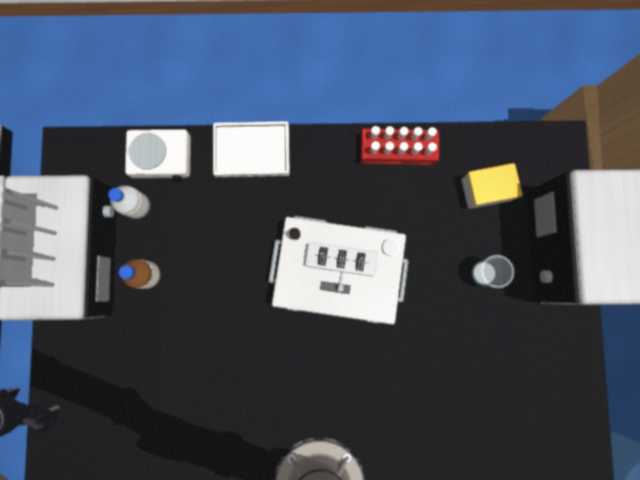

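View pics/scene0.png

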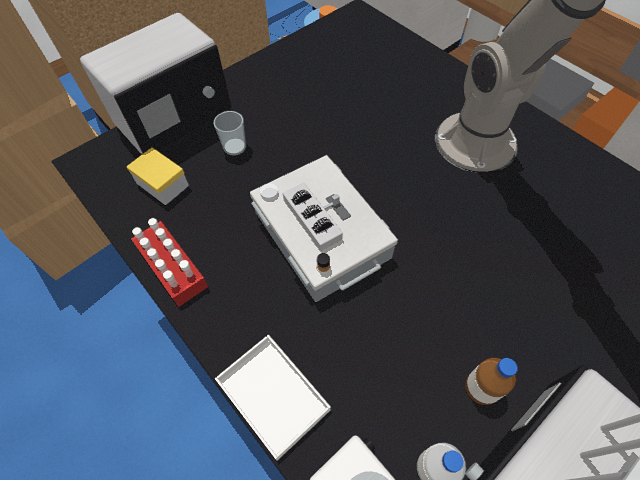

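The top view shows the box lid with corners near (288,217), (406,234), (395,323) and (273,306), so it is yawed about -8°. The wheels are at about (322,256), (341,259) and (360,262), and the tab at (340,284). Next I fit the lid pose and enlarge the wheels.

```bash
python3 - <<'E'
from h import *
im=np.mean([snap('top') for _ in range(4)],0)
g=im.min(2).astype(np.uint8)
m=(g>130).astype(np.uint8); m[:195]=0;m[345:]=0;m[:,:283-25]=0;m[:,425:]=0
m=cv2.morphologyEx(m,cv2.MORPH_CLOSE,np.ones((15,15)));m=cv2.morphologyEx(m,cv2.MORPH_OPEN,np.ones((25,25)))
c=max(cv2.findContours(m,0,1)[0],key=cv2.contourArea)[:,0,:]
P=np.array([onplane(p,90,'top')[:2] for p in c],np.float32)
r=cv2.minAreaRect(P); print(r)
for uv in [(322,256),(341,259),(360.5,262)]: print('wheel',onplane(uv,138,'top'))
print('tab',onplane((340.5,274),120,'top'),onplane((340,288),93,'top'))
im2=np.mean([snap('scene') for _ in range(4)],0)
a=cv2.resize(im[235:300,295:385].astype(np.uint8),None,fx=8,fy=8,interpolation=cv2.INTER_CUBIC)
b=cv2.resize(im2[180:245,280:360].astype(np.uint8),None,fx=9,fy=9,interpolation=cv2.INTER_CUBIC)
for n,x in(('ta',a),('sa',b)): cv2.imwrite(f'pics/{n}.png',x[:,:,::-1])
E
```

```text
((539.9487915039062, -55.790435791015625), (332.25164794921875, 230.88992309570312), 80.94145202636719)
wheel [568.9 -14.4 138. ]
wheel [561.2 -59.6 138. ]
wheel [ 553.4 -106.   138. ]
tab [526.2 -58.8 120. ] [493.  -58.5  93. ]
```

View pics/ta.png

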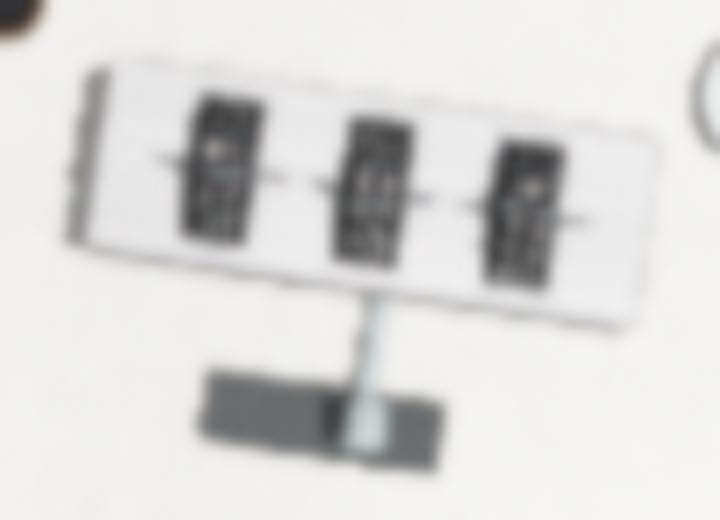

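View pics/sa.png

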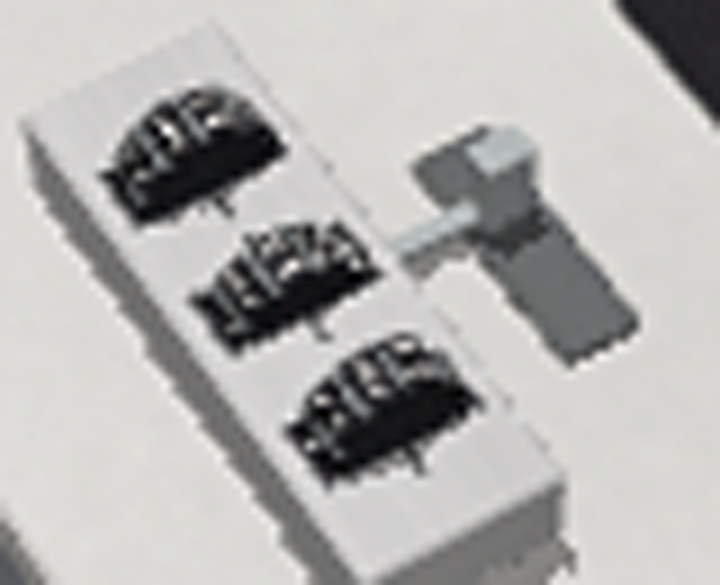

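The enlargements show the pips only at pixel level: one bright pip on the left wheel at (215,150) and one on the right at (535,188) in the top crop. The ridges are visible. I unwrap the wheel rims from both cameras.

```bash
cat >> h.py <<'E'
YAW=np.radians(-9.3)
EX=np.array([np.cos(YAW),np.sin(YAW),0]);EY=np.array([-np.sin(YAW),np.cos(YAW),0])
def unwrap(im,c,C,h,off=(0,0)):
    # C: xy of wheel axis; rows = rim angle from +80 (away) to -80 (robot), cols = y left to right
    K,R,t=cam(c); ph=np.radians(np.linspace(80,-80,161)); w=np.linspace(8,-8,49)
    P,W=np.meshgrid(ph,w,indexing='ij')
    X=np.array([C[0],C[1],114+h])+20*np.sin(P)[...,None]*EX+W[...,None]*EY; X[...,2]+=20*np.cos(P)
    p=(X@R.T+t)@K.T; p=p[...,:2]/p[...,2:]+np.array(off)
    return cv2.remap(im.astype(np.float32),p[...,0].astype(np.float32),p[...,1].astype(np.float32),cv2.INTER_CUBIC)
E
python3 - <<'E'
from h import *
H=[onplane(p,120,'top') for p in [(376.9,252.5),(374.4,275.6),(306.3,266.3),(308.1,243.8)]]
print(np.array(H)); 
c=np.mean(H,0); print('housing centre top',c)
d=H[0]-H[3]; e=H[1]-H[2]; print([np.degrees(np.arctan2(v[0],-v[1])) for v in(d,e)])
S=[(280+x/9,180+y/9) for x,y in[(210,22),(560,478),(372,582),(22,122)]]
HS=np.array([onplane(p,120,'scene') for p in S]);print('scene',HS,HS.mean(0))
E
```

```text
[[ 577.2 -148.   120. ]
 [ 521.4 -140.5  120. ]
 [ 545.8   23.5  120. ]
 [ 600.4   18.6  120. ]]
housing centre top [561.2 -61.6 120. ]
[np.float64(-7.927780785510093), np.float64(-8.462418058551194)]
scene [[ 524.7 -137.6  120. ]
 [ 551.9   28.3  120. ]
 [ 606.    20.   120. ]
 [ 582.5 -144.8  120. ]] [566.275 -58.525 120.   ]
```

```bash
sed -i 's/-9.3)/-8.8)/' h.py; cat >> h.py <<'E'
CT={'top':np.array([561.2,-61.,120]),'scene':np.array([566.3,-58.5,120])}
def strips(name,h=(4,4,4),n=4):
    out=[]
    for c in('top','scene'):
        im=np.mean([snap(c) for _ in range(n)],0)
        for k,hh in zip((1,0,-1),h):
            u=unwrap(im,c,(CT[c]+46*k*EY)[:2],hh); u=np.clip(u,0,255)
            u=cv2.resize(u,(120,500)).astype(np.uint8)
            for a in range(-80,81,20): cv2.line(u,(0,int((80-a)/160*499)),(8 if a else 20,int((80-a)/160*499)),(255,0,0),2)
            out+=[u,np.full((500,8,3),(0,120,0),np.uint8)]
    cv2.imwrite(f'pics/{name}.png',np.hstack(out)[:,:,::-1])
E
python3 -c "
from h import *
strips('s1'); print(robot.state()['time'])"
```

```text
1.9
```

View pics/s1.png

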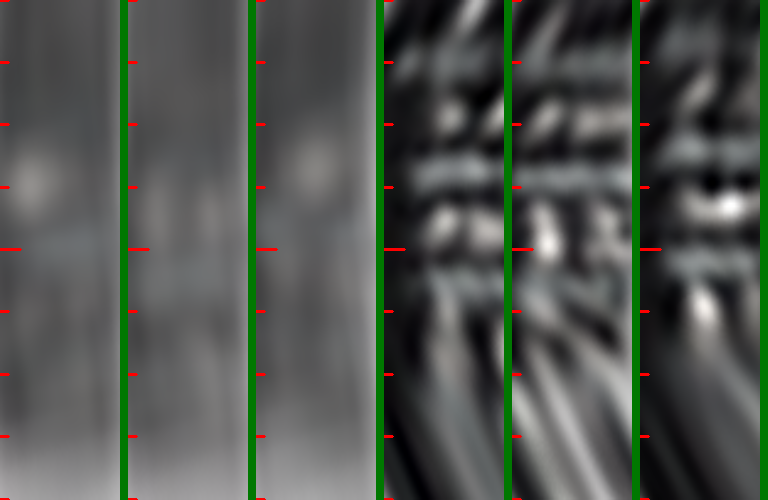

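The scene camera resolves the ridges (36° apart), but the pips are too blurred to count reliably. I will therefore roll each wheel to an end stop by touch and count back from there. First I shut the gripper and move over the left wheel with tool x along box -x.

Emit:
drive_tool --pt "-0.038 -0.031 0 0" --pt "-0.077 -0.063 0 0" --pt "-0.115 -0.095 0 0" --pt "-0.154 -0.126 0 0" --pt "-0.193 -0.158 0 0" --gripper 1 --grip_force 30

```text
time: 2.4
position: [377.4, 369.2, 206.3]
tcp_rot: [0.0, 0.208, 0.978, 0.0]
ft_force: [1.1, -0.1, 0.5]
gripper_width: 12.3
```

Emit:
drive_tool --pt "-0.038 -0.031 0 0" --pt "-0.077 -0.063 0 0" --pt "-0.115 -0.095 0 0" --pt "-0.154 -0.126 0 0" --pt "-0.193 -0.158 0 0"

```text
time: 2.9
position: [489.0, 146.8, 206.5]
tcp_rot: [0.0, 0.208, 0.978, 0.001]
ft_force: [0.9, 0.4, 0.1]
gripper_width: -0.2
```

Emit:
drive_tool --pt "-0.038 -0.031 0.01 -0.07" --pt "-0.077 -0.063 0.02 -0.14" --pt "-0.11 -0.09 0.03 -0.2" --pt "-0.135 -0.11 0.04 -0.265" --pt "-0.141 -0.1146 0.046 -0.265"

```text
time: 3.4
position: [571.1, -18.9, 159.5]
tcp_rot: [0.0, 0.08, 0.997, -0.001]
ft_force: [-0.2, 0.2, -0.6]
gripper_width: 0.3
```

```bash
cat >> h.py <<'E'
from scipy.spatial.transform import Rotation as Ro
def tool(): 
    s=robot.state(); q=s['tcp_rot']; return s,Ro.from_quat([q[1],q[2],q[3],q[0]]).as_matrix()
def rel(target):
    s,M=tool(); return (M.T@(np.array(target)-s['position'])).round(1)
E
python3 -c "
from h import *
s,M=tool(); print(s['time'],s['position'],s['q'],s['ft_force'],s['gripper_width']); print(M.round(3)); print(rel([571,-14.5,150]))
snap('scene','sc2')
im=cv2.imread('pics/sc2.png')[100:340,170:490]; cv2.imwrite('pics/sc2c.png',cv2.resize(im,None,fx=2.5,fy=2.5,interpolation=2))"
```

```text
3.4 [571.07337388 -18.87010311 159.52972958] [-0.37062076  0.31926601  0.40478403  1.79288766 -0.13937214  1.05744356
  1.49437314] [-0.24238075  0.23983267 -0.55810495] 0.27929674502783663
[[-0.987  0.16   0.   ]
 [ 0.16   0.987 -0.003]
 [-0.001 -0.003 -1.   ]]
[0.8 4.3 9.5]
```

View pics/sc2c.png

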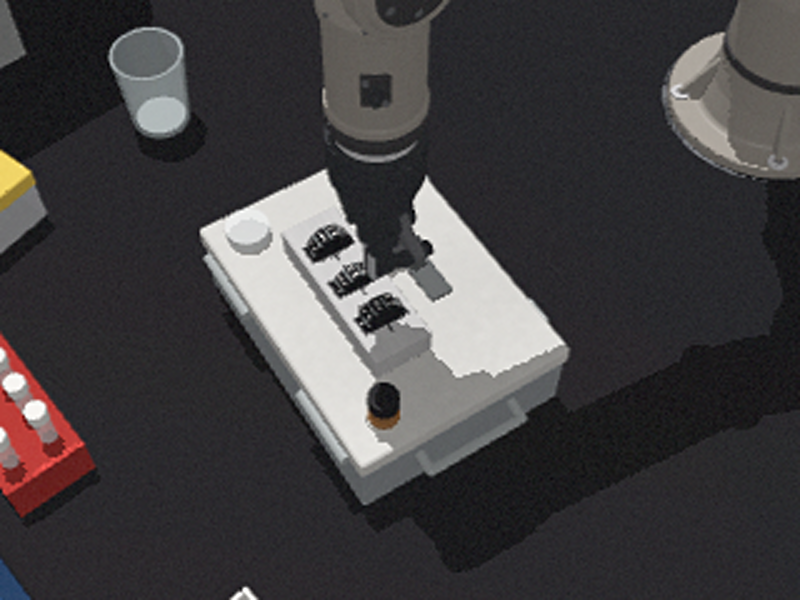

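Emit:
drive_tool --pt "0.001 0.004 0.008 0" --pt "0.001 0.004 0.015 0" --pt "0.001 0.004 0.016 0"

```text
time: 3.75
position: [568.8, -6.9, 143.0]
tcp_rot: [-0.001, 0.076, 0.997, 0.0]
ft_force: [-0.4, -0.2, -0.3]
gripper_width: -0.2
```

```bash
python3 -c "
from h import *
s,M=tool(); print(s['time'],s['position'],s['ft_force'],proj(s['position'],'scene'),proj([571,-14.5,138],'scene')); print(rel([571,-14.5,142]))"
```

```text
3.75 [568.80255035  -6.94333379 142.9748769 ] [-0.41406605 -0.17212059 -0.29918133] [325.9 221.6] [322.9 221.3]
[-3.3 -7.1  1. ]
```

Emit:
drive_tool --pt "-0.003 -0.007 0 0" --pt "-0.003 -0.007 0 0"

```text
time: 3.95
position: [572.2, -17.7, 144.5]
tcp_rot: [0.001, 0.078, 0.997, -0.0]
ft_force: [-0.6, -0.8, -0.2]
gripper_width: 0.1
```

Emit:
drive_tool --pt "0 0 0.001 0" --pt "0 0 0.002 0" --pt "0 0 0.002 0"

```text
time: 4.25
position: [571.7, -16.7, 141.9]
tcp_rot: [-0.0, 0.077, 0.997, 0.0]
ft_force: [0.1, -0.6, 0.2]
gripper_width: 0.0
```

Emit:
drive_tool --pt "0 0.002 0.001 0" --pt "0 0.002 0.002 0" --pt "0 0.002 0.002 0"

```text
time: 4.55
position: [572.0, -14.7, 139.8]
tcp_rot: [-0.0, 0.077, 0.997, 0.0]
ft_force: [-0.5, -0.5, 0.4]
gripper_width: -0.1
```

Emit:
drive_tool --pt "0 0 0.001 0" --pt "0 0 0.001 0"

```text
time: 4.75
position: [572.0, -14.9, 138.9]
tcp_rot: [-0.0, 0.077, 0.997, 0.0]
ft_force: [0.7, 0.0, 0.6]
gripper_width: 0.2
```

```bash
python3 -c "
from h import *
s,M=tool(); print(s['time'],s['position'],s['ft_force'],M.round(3)); print(rel([571,-14.5,142]))"
```

```text
4.75 [572.01553451 -14.89231809 138.85653838] [0.70072849 0.03100496 0.59137666] [[-0.988  0.154 -0.   ]
 [ 0.154  0.988  0.   ]
 [ 0.     0.    -1.   ]]
[ 1.1  0.2 -3.1]
```

Emit:
drive_tool --pt "0 0 0.001 0" --pt "0 0 0.001 0"

```text
time: 4.95
position: [572.0, -14.9, 137.9]
tcp_rot: [-0.0, 0.077, 0.997, 0.0]
ft_force: [-0.5, 0.1, 0.3]
gripper_width: 0.1
```

Emit:
drive_tool --pt "0 0 0.001 0" --pt "0 0 0.001 0"

```text
time: 5.15
position: [572.0, -14.9, 136.9]
tcp_rot: [-0.0, 0.077, 0.997, 0.0]
ft_force: [0.4, -0.6, -0.5]
gripper_width: -0.1
```

Emit:
drive_tool --pt "0 0 0.001 0" --pt "0 0 0.001 0"

```text
time: 5.35
position: [572.0, -14.9, 135.9]
tcp_rot: [-0.0, 0.077, 0.997, 0.0]
ft_force: [-0.4, -0.2, 0.3]
gripper_width: 0.0
```

Emit:
drive_tool --pt "0 0 0.001 0" --pt "0 0 0.001 0"

```text
time: 5.55
position: [572.0, -14.8, 134.9]
tcp_rot: [-0.0, 0.077, 0.997, 0.0]
ft_force: [0.0, -0.6, 0.9]
gripper_width: 0.2
```

Emit:
drive_tool --pt "0 0 0.001 0" --pt "0 0 0.001 0"

```text
time: 5.75
position: [572.0, -14.9, 133.8]
tcp_rot: [-0.0, 0.077, 0.997, 0.0]
ft_force: [0.6, -0.4, 0.5]
gripper_width: 0.3
```

Emit:
drive_tool --pt "0 0 0.001 0" --pt "0 0 0.001 0"

```text
time: 5.95
position: [572.0, -14.9, 132.8]
tcp_rot: [-0.0, 0.077, 0.997, 0.0]
ft_force: [0.6, -0.1, -0.4]
gripper_width: 0.3
```

No contact yet at z = 132.8, below the lowest possible crown, so I look.

```bash
python3 -c "
from h import *
a=snap('scene');b=snap('top'); s,M=tool()
print(proj(s['position'],'scene'),proj(s['position'],'top'),s['position'])
x=cv2.resize(a[170:250,270:370],None,fx=4,fy=6,interpolation=2); x=cv2.resize(a[170:250,270:370],(400*1,320),interpolation=2)
y=cv2.resize(b[225:305,290:390],(400,320),interpolation=2)
cv2.imwrite('pics/c3.png',np.hstack([x,y])[:,:,::-1])"
```

```text
[322.4 222.7] [322.1 254.8] [572.08997435 -14.86095965 132.98543532]
```

View pics/c3.png

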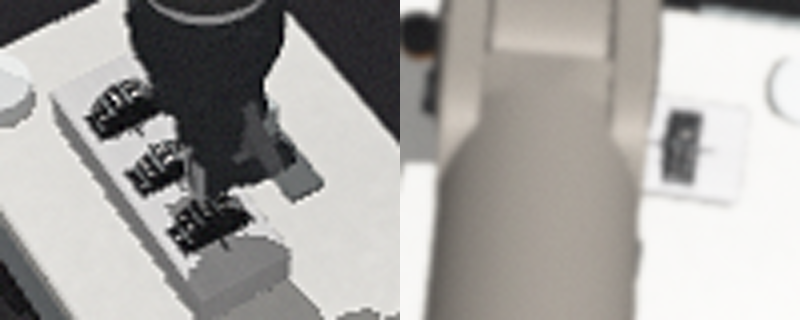

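Emit:
drive_tool --pt "0 0 0.001 0" --pt "0 0 0.001 0"

```text
time: 6.25
position: [572.0, -14.9, 131.9]
tcp_rot: [-0.0, 0.077, 0.997, 0.0]
ft_force: [0.2, -0.1, -0.6]
gripper_width: -0.1
```

Emit:
drive_tool --pt "0 0 0.001 0" --pt "0 0 0.001 0"

```text
time: 6.45
position: [572.0, -14.8, 130.8]
tcp_rot: [-0.0, 0.077, 0.997, 0.0]
ft_force: [-0.8, -0.8, -0.2]
gripper_width: -0.2
```

```bash
python3 -c "
from h import *
a=np.mean([snap('scene') for _ in range(4)],0); s,M=tool(); T=s['position']
b0=cv2.imread('pics/scene0.png')[:,:,::-1].astype(float)
d=np.clip(np.abs(a-b0).max(2)*3,0,255).astype(np.uint8)
f=10;x0,y0=300,195
def z(i): return cv2.resize(i[y0:y0+50,x0:x0+40].astype(np.uint8),None,fx=f,fy=f,interpolation=cv2.INTER_NEAREST)
A=np.ascontiguousarray(z(a)); D=np.ascontiguousarray(z(np.dstack([d]*3)))
def line(I,P,col):
    p=np.array([((proj(q,'scene')+.5-[x0,y0])*f) for q in P]).astype(int); cv2.polylines(I,[p],True,col,1)
for I in(A,D):
    for h in(0,60): line(I,[T+[0,0,h]+sx*11*EX+sy*8*EY for sx,sy in((1,1),(1,-1),(-1,-1),(-1,1))],(255,0,0) if h==0 else (0,255,0))
    for sy in(8,-8):
        C=CT['scene']+46*EY
        line(I,[np.array([C[0],C[1],114])+sy*EY+20*np.sin(t)*EX+[0,0,20*np.cos(t)] for t in np.linspace(-1.27,1.27,15)],(0,200,255))
cv2.imwrite('pics/c4.png',np.hstack([A,D])[:,:,::-1])
print(T,s['ft_force'])"
```

```text
[572.13743502 -14.8673304  130.99970685] [ 0.25965173 -0.48437122  0.45434154]
```

View pics/c4.png

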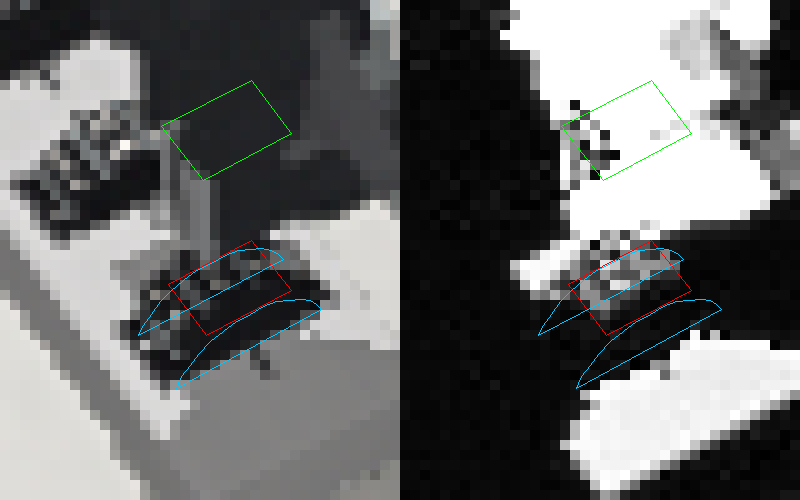

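```bash
python3 -c "
from h import *
a=cv2.imread('pics/sc2.png')[:,:,::-1]; T=np.array([571.1,-18.9,159.5])
b=cv2.imread('pics/c3.png')
n=np.mean([snap('scene') for _ in range(4)],0); T2=robot.state()['position']
f=10;x0,y0=300,185
def z(i):
    return np.ascontiguousarray((255*(np.clip(cv2.resize(i[y0:y0+55,x0:x0+40].astype(np.float32),None,fx=f,fy=f,interpolation=cv2.INTER_NEAREST),0,255)/255)**0.5).astype(np.uint8))
out=[]
for I,t in((z(a),T),(z(n),T2)):
    for h,c in((0,(255,0,0)),(20,(255,255,0)),(60,(0,255,0))):
        p=np.array([(proj(t+[0,0,h]+sx*11*EX+sy*8*EY,'scene')+.5-[x0,y0])*f for sx,sy in((1,1),(1,-1),(-1,-1),(-1,1))]).astype(int); cv2.polylines(I,[p],True,c,1)
    out.append(I)
cv2.imwrite('pics/c5.png',np.hstack(out)[:,:,::-1])
"
```

```text
(no output)
```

View pics/c5.png

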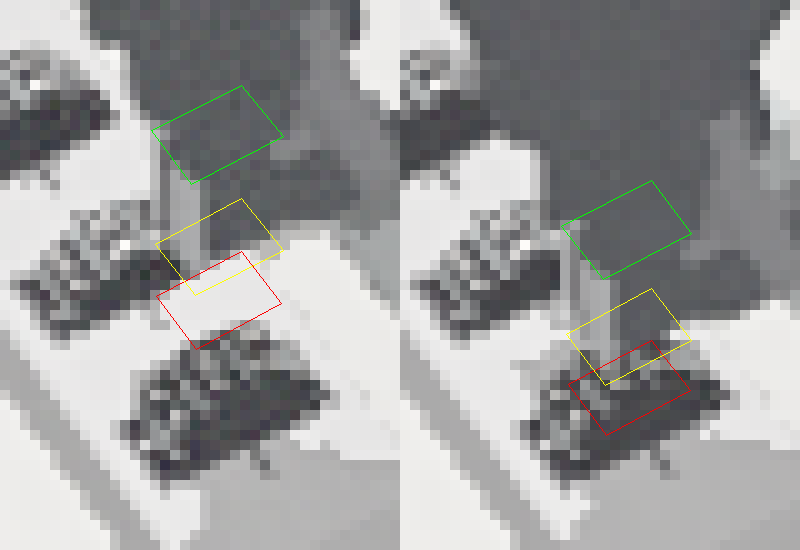

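The picture shows the fingertips ending about 20 mm above where the reported TCP projects, or displaced away from the camera by a similar amount. I check the calibration against the base and start pose.

```bash
python3 -c "
from h import *
print('base scene',proj([0,0,0],'scene'),proj([0,0,30],'scene'),'top',proj([0,0,0],'top'))
for h in(0,19,40): print(h,[proj(np.array([264.9,593.6,206.+h])+k*np.array([.407,.913,0]),'top') for k in(-50,0,50)])
a=cv2.imread('pics/top0.png')[370:460,0:100]; b=cv2.imread('pics/scene0.png')[90:180,420:530]
cv2.imwrite('pics/c6.png',np.hstack([cv2.resize(a,(400,360),interpolation=2),cv2.resize(b,(400,327),interpolation=2)[:360] if 0 else cv2.resize(b,(400,360),interpolation=2)]))
"
```

```text
base scene [475.5 141.4] [478.5 133.8] top [318.4 484.3]
0 [array([ 65.3, 405.8]), array([ 44.7, 396.4]), array([ 24.1, 387. ])]
19 [array([ 60.8, 407.7]), array([ 39.8, 398.2]), array([ 18.9, 388.7])]
40 [array([ 55.7, 410. ]), array([ 34.3, 400.3]), array([ 12.9, 390.5])]
```

View pics/c6.png

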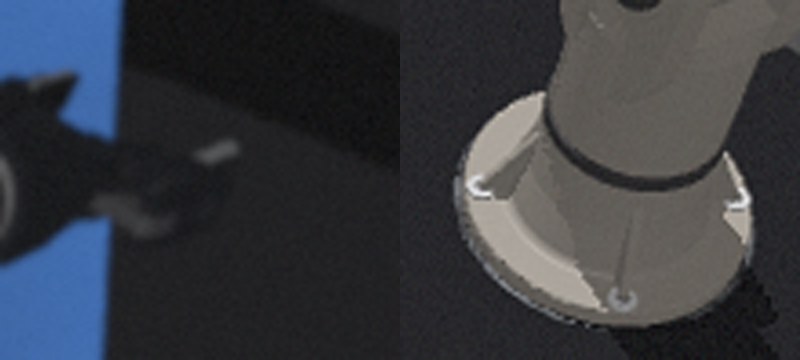

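Emit:
drive_tool --pt "0 0 0.001 0" --pt "0 0 0.001 0"

```text
time: 7.05
position: [572.0, -14.8, 129.8]
tcp_rot: [-0.0, 0.077, 0.997, 0.0]
ft_force: [-0.4, -0.5, 0.9]
gripper_width: -0.2
```

Emit:
drive_tool --pt "0 0 0.001 0" --pt "0 0 0.001 0"

```text
time: 7.25
position: [572.0, -14.9, 128.8]
tcp_rot: [-0.0, 0.077, 0.997, 0.0]
ft_force: [-0.2, 0.1, 0.9]
gripper_width: 0.1
```

Emit:
drive_tool --pt "0 0 0.001 0"

```text
time: 7.35
position: [572.2, -14.9, 128.0]
tcp_rot: [0.0, 0.077, 0.997, 0.0]
ft_force: [0.2, 0.4, 0.3]
gripper_width: 0.4
```

Emit:
drive_tool --pt "0 0 0.001 0" --pt "0 0 0.001 0"

```text
time: 7.55
position: [572.0, -14.9, 126.8]
tcp_rot: [-0.0, 0.077, 0.997, 0.0]
ft_force: [-1.5, 0.4, 0.0]
gripper_width: -0.1
```

Emit:
drive_tool --pt "0 0 0.001 0" --pt "0 0 0.001 0"

```text
time: 7.75
position: [572.0, -14.9, 125.9]
tcp_rot: [-0.0, 0.077, 0.997, 0.0]
ft_force: [0.3, -0.0, 1.2]
gripper_width: 0.2
```

Emit:
drive_tool --pt "0 0 0.001 0" --pt "0 0 0.001 0"

```text
time: 7.95
position: [572.0, -14.8, 124.9]
tcp_rot: [-0.0, 0.077, 0.997, 0.0]
ft_force: [-1.3, -0.1, -0.6]
gripper_width: -0.5
```

```bash
python3 -c "
from h import *
a=np.mean([snap('scene') for _ in range(4)],0).mean(2); b=cv2.imread('pics/scene0.png').mean(2)
print(robot.state()['ft_force'])
for im in (b,a): print(im[208:232,314:334].astype(int))"
```

```text
[ 0.86232404  0.30966031 -0.49329471]
[[118 160  73 128 101 116  48 208 216 217 163 103 110 116 127 135 135 136
  191 112]
 [112 129  53  21  40 185  86 128 209 218 167 120 130 128 132 214 222 221
  224 138]
 [ 27  36  25  19  24  11  26  35 133 206 213 167 133 131 214 216 215 215
  218 223]
 [ 29  16  22  27  17  14  62 138 210 213 213 207 178 213 215 212 214 214
  216 218]
 [ 22  21  22  12  49  88 214 214 211 210 209 211 195 212 214 214 213 214
  211 213]
 [ 23  22  26  83 216 220 216 209 208 211 207 210 210 215 216 216 215 214
  212 212]
 [ 19  75 132 211 212 210 210 209 207 206 210 208 209 209 196 213 216 215
  213 213]
 [ 79 122 213 215 207 208 208 209 209 207 208 210 208 209 204 193 212 215
  213 213]
 [163 136 207 211 208 205 209 210 211 211 209 212 211 209 210 198 180 209
  212 213]
 [216 124 124 203 212 211 210 215 186 142  93 111 154 209 210 213 195 209
  212 213]
 [210 211 212 212 213 215 155 116  51  88 196 193  95 203 183 208 212 197
  209 212]
 [210 209 210 214 189 117  54  33 134  65  54  30  25  54  94 129 206 207
  193 210]
 [212 212 214 157  59 109 147  74  76 124 
[... 2319 characters left out ...]
  17  19
  132 209]
 [ 43 133 100  38  66  76  36  19  23  20  23  21  20  20  19  22  17  36
   40 127]
 [ 62  23  16  34  22  68  77  35  18  22  23  27  21  22  22  20  23  14
  142 132]
 [ 52  36  28 151  69  17  46  25  22  21  21  23  21  22  19  19  77  85
  212 216]
 [ 50  91  47  93  44  21  21  22  23  20  21  24  20  21  29  75 126 214
  217 212]
 [ 43  86 108  51  18  21  25  22  24  21  21  19  31  77 130 133 129 124
  118 116]
 [187  89  87  44  21  20  21  21  21  22  31  46 133 136 131 128 127 127
  125 122]
 [ 51  19  24  66  35  22  21  19  31  80 136  56  97 129 129 128 128 128
  128 126]
 [118  29  20  18  16  25  27  78 135 136 135  90  47 125 129 129 126 126
  126 127]]
```

```bash
python3 -c "
from h import *
a=np.mean([snap('scene') for _ in range(4)],0).mean(2)
c=cv2.imread('pics/c5.png').astype(float)
def px(pan,r,k): return int(np.median(c[(r-185)*10+2:(r-185)*10+9,pan*400+(k-300)*10+2:pan*400+(k-300)*10+9])**2/255)
for r in range(204,228): print(r,'159:',[px(0,r,k) for k in range(314,326)],'131:',[px(1,r,k) for k in range(314,326)],'125:',a[r,314:326].astype(int))
print([ (z,proj(np.array([572,-15,z])+11*EX,'scene')) for z in(160,148,131,125)])
"
```

```text
204 159: [186, 127, 54, 102, 114, 117, 55, 37, 36, 37, 29, 40] 131: [65, 34, 33, 33, 34, 33, 32, 34, 36, 34, 36, 32] 125: [40 33 34 33 35 34 36 35 36 37 35 35]
205 159: [38, 105, 57, 102, 110, 114, 53, 29, 36, 36, 31, 36] 131: [47, 31, 31, 32, 33, 35, 32, 33, 33, 34, 34, 35] 125: [49 31 33 37 32 35 35 34 35 34 35 36]
206 159: [46, 105, 60, 106, 114, 118, 52, 24, 35, 29, 32, 33] 131: [49, 27, 34, 37, 32, 34, 34, 36, 33, 33, 36, 36] 125: [49 35 33 34 34 35 36 35 40 36 34 33]
207 159: [58, 75, 45, 102, 110, 117, 55, 31, 30, 35, 37, 30] 131: [61, 42, 76, 106, 54, 30, 36, 34, 34, 36, 34, 38] 125: [61 37 31 35 33 33 36 34 34 35 34 35]
208 159: [121, 164, 81, 104, 114, 114, 53, 29, 28, 29, 37, 36] 131: [121, 161, 128, 69, 36, 33, 34, 34, 36, 37, 37, 35] 125: [123 110  55  58  38  33  36  32  33  36  38  36]
209 159: [118, 127, 53, 83, 110, 114, 54, 24, 26, 41, 60, 84] 131: [114, 125, 116, 66, 34, 33, 31, 33, 34, 35, 36, 37] 125: [117 126 123 112  53  32  33  33  34  37  36  38]
210 159: [27, 40, 17, 57, 110, 118, 80, 39, 55, 138, 218, 174] 131: [26, 31, 108, 64, 36, 34, 33, 33, 35, 32, 34, 
[... 2435 characters left out ...]
4, 134, 82, 26, 66, 73, 34, 19, 20, 18, 19, 21] 125: [ 43 134 102  38  67  74  34  22  21  20  21  22]
225 159: [47, 24, 17, 39, 26, 66, 77, 39, 22, 23, 21, 21] 131: [63, 22, 19, 34, 18, 69, 76, 36, 19, 21, 24, 23] 125: [63 24 19 33 21 69 77 37 24 21 24 24]
226 159: [51, 37, 15, 152, 71, 20, 44, 29, 16, 23, 22, 22] 131: [49, 35, 28, 152, 68, 19, 43, 26, 22, 21, 21, 22] 125: [ 50  35  24 152  69  16  44  28  24  17  23  21]
227 159: [42, 91, 47, 91, 46, 18, 18, 25, 27, 26, 22, 20] 131: [49, 90, 45, 93, 50, 17, 20, 23, 19, 21, 23, 19] 125: [51 92 44 93 45 21 19 23 25 22 24 24]
[(160, array([318., 218.])), (148, array([318.1, 221.1])), (131, array([318.2, 225.4])), (125, array([318.2, 226.9]))]
```

Comparing pixels at three heights, the fingertip tracks the commanded descent and occludes the wheel tread. It is therefore over the wheel, with its real end about 19 mm above the reported TCP. Contact is expected at a reported z of roughly 115 to 123, so I continue down gently.

Emit:
drive_tool --pt "0 0 0.001 0" --pt "0 0 0.001 0"

```text
time: 8.55
position: [572.0, -14.8, 123.9]
tcp_rot: [-0.0, 0.077, 0.997, 0.0]
ft_force: [0.6, 0.9, 0.2]
gripper_width: -0.5
```

Emit:
drive_tool --pt "0 0 0.001 0" --pt "0 0 0.001 0"

```text
time: 8.75
position: [572.0, -14.8, 122.8]
tcp_rot: [-0.0, 0.077, 0.997, 0.0]
ft_force: [-0.8, 0.8, -0.4]
gripper_width: -0.3
```

Emit:
drive_tool --pt "0 0 0.001 0" --pt "0 0 0.001 0"

```text
time: 8.95
position: [572.0, -14.8, 121.8]
tcp_rot: [-0.0, 0.077, 0.997, 0.0]
ft_force: [0.1, -0.2, -0.3]
gripper_width: 0.4
```

Emit:
drive_tool --pt "0 0 0.001 0" --pt "0 0 0.001 0"

```text
time: 9.15
position: [572.0, -14.8, 120.8]
tcp_rot: [-0.0, 0.077, 0.997, 0.0]
ft_force: [0.1, -0.2, 0.2]
gripper_width: -0.1
```

Emit:
drive_tool --pt "0 0 0.001 0" --pt "0 0 0.001 0"

```text
time: 9.35
position: [572.0, -14.8, 119.8]
tcp_rot: [-0.0, 0.077, 0.997, 0.0]
ft_force: [-0.4, 0.1, 0.2]
gripper_width: -0.1
```

Emit:
drive_tool --pt "0 0 0.001 0" --pt "0 0 0.001 0"

```text
time: 9.55
position: [572.0, -14.8, 118.9]
tcp_rot: [-0.0, 0.077, 0.997, 0.0]
ft_force: [0.1, -0.4, -0.3]
gripper_width: 0.1
```

Emit:
drive_tool --pt "0 0 0.001 0" --pt "0 0 0.001 0"

```text
time: 9.75
position: [572.0, -14.8, 117.9]
tcp_rot: [-0.0, 0.077, 0.997, 0.0]
ft_force: [-0.2, -0.4, -0.1]
gripper_width: -0.2
```

Emit:
drive_tool --pt "0 0 0.001 0" --pt "0 0 0.001 0"

```text
time: 9.95
position: [572.0, -14.8, 116.9]
tcp_rot: [-0.0, 0.077, 0.997, 0.0]
ft_force: [-0.5, 0.5, -0.2]
gripper_width: -0.1
```

Emit:
drive_tool --pt "0 0 0.001 0" --pt "0 0 0.001 0"

```text
time: 10.15
position: [572.0, -14.8, 115.9]
tcp_rot: [-0.0, 0.077, 0.997, 0.0]
ft_force: [-0.5, -0.2, 0.6]
gripper_width: -0.1
```

Emit:
drive_tool --pt "0 0 0.001 0" --pt "0 0 0.001 0"

```text
time: 10.35
position: [572.2, -14.9, 115.3]
tcp_rot: [0.0, 0.077, 0.997, 0.0]
ft_force: [-0.9, 0.4, 3.1]
gripper_width: 0.0
```

Emit:
drive_tool --pt "0 0 0.001 0" --pt "0 0 0.001 0"

```text
time: 10.55
position: [572.4, -14.9, 114.7]
tcp_rot: [0.0, 0.077, 0.997, 0.0]
ft_force: [-3.0, -0.9, 6.6]
gripper_width: -0.1
```

```bash
python3 -c "
from h import *
a=np.mean([snap('scene') for _ in range(4)],0).mean(2)
s=robot.state();print(s['position'],s['ft_force'],proj(s['position']+11*EX,'scene'))
for r in range(214,232): print(r,a[r,314:334].astype(int))
"
```

```text
[572.40411349 -14.86143656 114.78167021] [-1.65410341  1.46811294  5.75885062] [318.2 229.5]
214 [ 21  79 111  63  38  36  35  35  35  34  38  39  37  39  68  75  74  72
  59  54]
215 [ 83 131 119  61  73  42  32  35  35  33  34  39  34  35  65  74  54  32
  33  34]
216 [167 150 120  60 110  85  45  33  33  35  32  34  34  35  41  32  34  35
  38  38]
217 [152  64  83  54 107 117 105  49  33  35  34  34  34  35  34  33  33  33
  37  41]
218 [125 132 120  60 106 115 121  56  33  36  35  36  33  36  35  34  33  36
  35  38]
219 [129 130 120  76  87 111 119  56  30  38  39  36  32  32  34  36  32  35
  34  34]
220 [131 132 124  77  86 111 119  55  34  37  35  33  36  35  36  32  38  32
  31  32]
221 [133 134 108  74  86 110 118  55  33  38  35  35  36  33  33  31 105  97
  99 125]
222 [134  91  28  66  88 111 119  53  33  35  38  38  29  28  20  42  77 145
 220 223]
223 [108  50  18  65 111 116 120  71  36  37  32  31  22  22  23  21  15  24
 134 210]
224 [ 68 150  73  19  62 115 122  67  34  29  24  23  22  27  24  22  17  34
  41 128]
225 [ 77  87  39  18  18  67  33  19  19  22  24  21  19  24  22  20  22  15
 144 134]
226 [ 87  41  28  72  33  15  93  42  21  20  23  23  23  20  17  21  78  74
 215 219]
227 [ 81 108  50 183  89  19  23  21  22  24  24  19  20  24  28  75 129 129
 123 119]
228 [ 23  84  41  18  19  21  20  20  20  21  25  21  31  78 129 133 130 127
 125 123]
229 [112  50  57  31  23  25  24  21  20  23  32  46 133 136 131 128 128 128
 126 125]
230 [ 80  32  56  51  28  22  18  21  30  79 136  57  98 130 130 127 127 127
 128 126]
231 [120  30  22  19  18  20  29  80 134 136 135  90  48 123 129 128 126 126
 127 128]
```

Contact on the left wheel came at reported z ≈ 115.7 and now reads about 6 N. I roll it away from the robot towards its 5.95 stop, reading the drag at the end of each stroke.

Emit:
drive_tool --pt "-0.001 0 0.0003 0" --pt "-0.003 0 0.0003 0" --pt "-0.005 0 0.0003 0" --pt "-0.008 0 0.0003 0"

```text
time: 11.15
position: [580.3, -16.1, 114.6]
tcp_rot: [0.0, 0.077, 0.997, 0.0]
ft_force: [-2.2, -0.1, 6.2]
gripper_width: -0.1
```

Emit:
drive_tool --pt "0 0 -0.004 0" --pt "0.008 0 -0.004 0" --pt "0.016 0 -0.004 0" --pt "0.016 0 -0.0015 0" --pt "0.016 0 0 0"

```text
time: 11.65
position: [563.3, -13.5, 114.0]
tcp_rot: [-0.001, 0.077, 0.997, 0.0]
ft_force: [-2.4, 0.1, 10.1]
gripper_width: -0.1
```

Emit:
drive_tool --pt "-0.002 0 0 0" --pt "-0.005 0 0 0" --pt "-0.009 0 0 0" --pt "-0.013 0 0 0" --pt "-0.016 0 0 0"

```text
time: 12.15
position: [580.6, -16.3, 114.6]
tcp_rot: [0.0, 0.077, 0.997, 0.0]
ft_force: [-2.1, -0.3, 6.4]
gripper_width: 0.1
```

```bash
cat >> h.py <<'E'
def ridge(k,h,n=3):
    # ridge phase of wheel k (1 left,0 mid,-1 right) in scene camera: brightness profile per rim angle
    im=np.mean([snap('scene') for _ in range(n)],0); u=unwrap(im,'scene',(CT['scene']+46*k*EY)[:2],h).mean(2)
    return u[:,18:44].mean(1).reshape(-1) # rim angle 80..-80 deg
E
python3 -c "
from h import *
p=ridge(1,1); s=robot.state(); print(s['position'],s['ft_force']); print(p[20:110:3].astype(int))
import numpy as np; np.save('p1.npy',p)"
```

```text
[581.15761167 -16.39363934 114.64236615] [-0.92657979  0.17044853  5.40956258]
[ 55  60  62  61  74 102 114 101  83  67  53  42  36  34  34  34  35  34
  34  34  34  37  40  41  38  36  35  35  35  36]
```

Emit:
drive_tool --pt "0 0 -0.004 0" --pt "0.008 0 -0.004 0" --pt "0.016 0 -0.004 0" --pt "0.016 0 -0.0015 0" --pt "0.016 0 0 0"

```text
time: 12.8
position: [563.3, -13.5, 114.0]
tcp_rot: [-0.001, 0.077, 0.997, 0.0]
ft_force: [-2.8, -0.1, 9.3]
gripper_width: -0.2
```

Emit:
drive_tool --pt "-0.002 0 0 0" --pt "-0.005 0 0 0" --pt "-0.009 0 0 0" --pt "-0.013 0 0 0" --pt "-0.016 0 0 0"

```text
time: 13.3
position: [580.6, -16.2, 114.6]
tcp_rot: [0.0, 0.077, 0.997, 0.0]
ft_force: [-2.2, -0.3, 6.1]
gripper_width: 0.3
```

Emit:
drive_tool --pt "0 0 -0.004 0" --pt "0.008 0 -0.004 0" --pt "0.016 0 -0.004 0" --pt "0.016 0 -0.0015 0" --pt "0.016 0 0 0"

```text
time: 13.8
position: [563.3, -13.4, 114.0]
tcp_rot: [-0.001, 0.077, 0.997, 0.0]
ft_force: [-3.0, -0.6, 8.9]
gripper_width: 0.0
```

Emit:
drive_tool --pt "-0.002 0 0 0" --pt "-0.005 0 0 0" --pt "-0.009 0 0 0" --pt "-0.013 0 0 0" --pt "-0.016 0 0 0"

```text
time: 14.3
position: [580.6, -16.2, 114.6]
tcp_rot: [0.0, 0.077, 0.997, 0.0]
ft_force: [-1.8, -0.1, 6.9]
gripper_width: -0.4
```

Emit:
drive_tool --pt "0 0 -0.004 0" --pt "0.008 0 -0.004 0" --pt "0.016 0 -0.004 0" --pt "0.016 0 -0.0015 0" --pt "0.016 0 0 0"

```text
time: 14.8
position: [563.3, -13.4, 114.0]
tcp_rot: [-0.001, 0.077, 0.997, 0.0]
ft_force: [-2.7, 0.9, 10.1]
gripper_width: 0.2
```

Emit:
drive_tool --pt "-0.002 0 0 0" --pt "-0.005 0 0 0" --pt "-0.009 0 0 0" --pt "-0.013 0 0 0" --pt "-0.016 0 0 0"

```text
time: 15.3
position: [578.0, -15.7, 114.1]
tcp_rot: [-0.002, 0.077, 0.997, 0.0]
ft_force: [-6.7, 1.5, 10.3]
gripper_width: -0.1
```

The drag jumped to 6.7 N and the finger lagged, so the left wheel is at its 5.95 stop. I back off and record the ridge pattern there as the reference.

Emit:
drive_tool --pt "0 0 -0.008 0" --pt "0.02 0 -0.02 0" --pt "0.05 0 -0.03 0" --pt "0.08 0 -0.03 0" --pt "0.08 0 -0.03 0"

```text
time: 15.8
position: [497.5, -3.2, 143.4]
tcp_rot: [-0.001, 0.077, 0.997, 0.001]
ft_force: [0.6, 0.2, -0.1]
gripper_width: -0.1
```

```bash
cat >> h.py <<'E'
def show(name,h=(1,4,4),n=3):
    im=np.mean([snap('scene') for _ in range(n)],0); np.save(f'{name}.npy',im); out=[]
    for k,hh in zip((1,0,-1),h):
        u=np.clip(unwrap(im,'scene',(CT['scene']+46*k*EY)[:2],hh),0,255)
        u=cv2.resize(u,(130,560)).astype(np.uint8)
        for a in range(-80,81,20): cv2.line(u,(0,int((80-a)/160*559)),(8 if a else 20,int((80-a)/160*559)),(255,0,0),2)
        out+=[u,np.full((560,6,3),(0,120,0),np.uint8)]
    r=im[195:245,285:345].astype(np.uint8); r=cv2.resize(r,(384,320),interpolation=cv2.INTER_NEAREST); r=np.vstack([r,np.zeros((240,384,3),np.uint8)])
    cv2.imwrite(f'pics/{name}.png',np.hstack(out+[r])[:,:,::-1])
E
python3 -c "
from h import *
show('stopL'); s=robot.state(); print(s['time'],s['position'],s['ft_force'])"
```

```text
15.95 [501.97096015  -3.69044465 144.07447667] [-0.37202508 -0.21575701  0.08987326]
```

View pics/stopL.png

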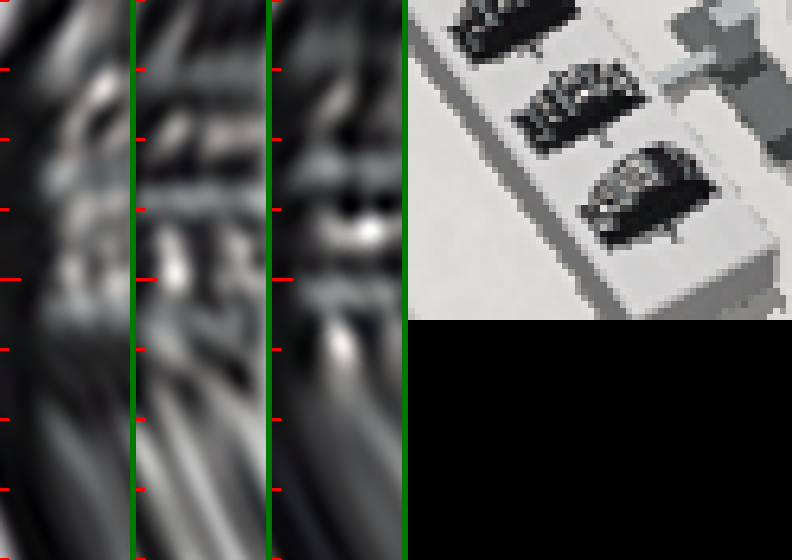

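At the stop the left strip shows a full facet just past the top, ridges at about +30° and -7° observed, and a bare facet (0) on the robot side. That is the 9|0 boundary, as expected at 5.95. Now I roll the left wheel back 43.6 mm of arc towards the robot and measure each stroke.

Emit:
drive_tool --pt "-0.04 0 0.005 0" --pt "-0.07 0 0.018 0" --pt "-0.08 0 0.026 0" --pt "-0.08 0 0.026 0" --pt "-0.08 0 0.0285 0"

```text
time: 16.45
position: [579.9, -16.4, 115.1]
tcp_rot: [-0.0, 0.077, 0.997, -0.0]
ft_force: [-0.2, -0.5, 3.6]
gripper_width: -0.1
```

Emit:
drive_tool --pt "0 0 0.0015 0" --pt "0 0 0.0015 0"

```text
time: 16.65
position: [580.0, -16.4, 115.0]
tcp_rot: [0.001, 0.077, 0.997, 0.0]
ft_force: [-0.3, -1.3, 4.2]
gripper_width: 0.1
```

Emit:
drive_tool --pt "0.004 0 0 0" --pt "0.008 0 0 0" --pt "0.013 0 0 0" --pt "0.016 0 0 0" --pt "0.016 0 0 0"

```text
time: 17.15
position: [564.0, -13.8, 114.6]
tcp_rot: [0.001, 0.077, 0.997, 0.0]
ft_force: [-0.1, -1.2, 6.1]
gripper_width: -0.4
```

Emit:
drive_tool --pt "0 0 -0.004 0" --pt "-0.008 0 -0.004 0" --pt "-0.016 0 -0.004 0" --pt "-0.016 0 -0.002 0" --pt "-0.016 0 -0.001 0"

```text
time: 17.65
position: [581.1, -16.0, 114.8]
tcp_rot: [0.001, 0.077, 0.997, 0.0]
ft_force: [0.9, 0.8, 4.4]
gripper_width: -0.2
```

Emit:
drive_tool --pt "0 0 0.001 0" --pt "0 0 0.001 0"

```text
time: 17.85
position: [581.2, -16.0, 114.6]
tcp_rot: [0.001, 0.077, 0.997, 0.0]
ft_force: [1.3, -0.7, 5.9]
gripper_width: -0.4
```

Emit:
drive_tool --pt "0.004 0 0 0" --pt "0.008 0 0 0" --pt "0.013 0 0 0" --pt "0.016 0 0 0" --pt "0.016 0 0 0"

```text
time: 18.35
position: [565.1, -13.3, 114.8]
tcp_rot: [0.001, 0.077, 0.997, 0.0]
ft_force: [0.8, -0.1, 6.5]
gripper_width: 0.1
```

Emit:
drive_tool --pt "0 0 -0.004 0" --pt "-0.006 0 -0.004 0" --pt "-0.011 0 -0.004 0" --pt "-0.011 0 -0.003 0" --pt "-0.011 0 -0.0015 0"

```text
time: 18.85
position: [575.3, -15.5, 115.0]
tcp_rot: [-0.0, 0.077, 0.997, -0.0]
ft_force: [-0.5, 0.1, 4.8]
gripper_width: -0.1
```

Emit:
drive_tool --pt "0 0 0.0015 0" --pt "0 0 0.0015 0"

```text
time: 19.05
position: [575.3, -15.5, 114.6]
tcp_rot: [0.0, 0.077, 0.997, 0.0]
ft_force: [-1.1, -1.0, 7.4]
gripper_width: 0.3
```

Emit:
drive_tool --pt "0.003 0 0 0" --pt "0.006 0 0 0" --pt "0.009 0 0 0" --pt "0.011 0 0 0" --pt "0.011 0 0 0"

```text
time: 19.55
position: [565.2, -13.8, 114.7]
tcp_rot: [0.001, 0.077, 0.997, 0.0]
ft_force: [1.1, 0.0, 5.9]
gripper_width: 0.0
```

Emit:
drive_tool --pt "0 0 -0.008 0" --pt "0.02 0 -0.02 0" --pt "0.05 0 -0.03 0" --pt "0.07 0 -0.03 0" --pt "0.07 0 -0.03 0"

```text
time: 20.05
position: [491.5, -2.3, 143.2]
tcp_rot: [-0.002, 0.077, 0.997, 0.001]
ft_force: [0.3, 0.9, 0.1]
gripper_width: -0.5
```

```bash
cat >> h.py <<'E'
def bands(im,k,h,lab=True):
    # bluish steel ridges: blue-minus-red and brightness vs rim angle
    u=unwrap(im,'scene',(CT['scene']+46*k*EY)[:2],h)
    c=u[:,14:40]; return (c[...,2]-c[...,0]).mean(1),c.mean((1,2)),c.mean(2).std(1)
def ridgeang(im,k,h):
    b,g,s=bands(im,k,h); b=cv2.GaussianBlur(b.reshape(-1,1),(1,9),2).ravel()
    a=np.linspace(80,-80,161); i=[j for j in range(5,156) if b[j]==b[j-5:j+6].max() and b[j]>3]
    return [(int(a[j]),round(float(b[j]),1)) for j in i if -40<a[j]<75]
E
python3 -c "
from h import *
s=robot.state(); print(s['time'],s['position'])
o=np.load('stopL.npy')
im=np.mean([snap('scene') for _ in range(3)],0); np.save('L6.npy',im)
for k in(1,0,-1):
  for i in(o,im): print(k,ridgeang(i,k,1 if k==1 else 4))
"
```

```text
20.05 [491.47201642  -2.28983648 143.20178191]
1 [(29, 4.5), (-10, 4.2)]
1 [(47, 3.3), (11, 4.3)]
0 [(59, 3.1), (24, 5.0), (-12, 4.3)]
0 [(56, 3.3), (22, 4.7), (-12, 3.8)]
-1 [(72, 3.2), (33, 4.4), (-8, 4.5)]
-1 [(33, 3.8), (-6, 4.7)]
```

The ridge phase matches: the left wheel's ridges are at true angles of about 18° and 52°, against 18° and 54° wanted, so it stands at 6. Next is the middle wheel, with a touch search that starts on its far side to roll towards the robot.

Emit:
drive_tool --pt "-0.03 -0.016 0 0" --pt "-0.06 -0.032 0.006 0" --pt "-0.086 -0.046 0.014 0" --pt "-0.086 -0.046 0.019 0" --pt "-0.086 -0.046 0.02 0"

```text
time: 20.7
position: [572.7, -62.1, 122.2]
tcp_rot: [-0.001, 0.078, 0.997, -0.0]
ft_force: [-0.0, -0.2, -0.5]
gripper_width: -0.1
```

Emit:
drive_tool --pt "0 0 0.001 0" --pt "0 0 0.002 0" --pt "0 0 0.002 0"

```text
time: 21.0
position: [572.6, -60.8, 121.9]
tcp_rot: [0.0, 0.077, 0.997, 0.0]
ft_force: [-0.4, -0.0, 0.4]
gripper_width: -0.2
```

Emit:
drive_tool --pt "0 0 0.001 0" --pt "0 0 0.001 0"

```text
time: 21.2
position: [572.8, -61.2, 120.9]
tcp_rot: [0.0, 0.077, 0.997, 0.0]
ft_force: [1.5, -0.0, 0.1]
gripper_width: -0.1
```

Emit:
drive_tool --pt "0 0 0.001 0" --pt "0 0 0.001 0"

```text
time: 21.4
position: [572.8, -61.5, 119.7]
tcp_rot: [-0.0, 0.077, 0.997, 0.0]
ft_force: [0.0, -0.7, 0.4]
gripper_width: -0.2
```

Emit:
drive_tool --pt "0 0 0.001 0" --pt "0 0 0.001 0"

```text
time: 21.6
position: [572.8, -61.6, 118.6]
tcp_rot: [-0.0, 0.077, 0.997, 0.0]
ft_force: [-0.5, 0.6, 1.2]
gripper_width: 0.0
```

Emit:
drive_tool --pt "0 0 0.001 0" --pt "0 0 0.001 0"

```text
time: 21.8
position: [572.8, -61.6, 117.5]
tcp_rot: [-0.0, 0.077, 0.997, 0.0]
ft_force: [1.2, 0.6, -1.2]
gripper_width: -0.0
```

Emit:
drive_tool --pt "0 0 0.001 0" --pt "0 0 0.001 0"

```text
time: 22.0
position: [572.8, -61.5, 116.6]
tcp_rot: [-0.0, 0.077, 0.997, 0.0]
ft_force: [-0.0, 0.8, 0.1]
gripper_width: 0.0
```

Emit:
drive_tool --pt "0 0 0.001 0" --pt "0 0 0.001 0"

```text
time: 22.2
position: [572.8, -61.5, 115.6]
tcp_rot: [-0.0, 0.077, 0.997, 0.0]
ft_force: [-0.2, 0.6, 0.4]
gripper_width: -0.2
```

Emit:
drive_tool --pt "0 0 0.001 0" --pt "0 0 0.001 0"

```text
time: 22.4
position: [572.8, -61.5, 114.6]
tcp_rot: [-0.0, 0.077, 0.997, 0.0]
ft_force: [0.1, 0.2, -0.3]
gripper_width: -0.2
```

Emit:
drive_tool --pt "0 0 0.001 0" --pt "0 0 0.001 0"

```text
time: 22.6
position: [572.8, -61.5, 113.6]
tcp_rot: [-0.0, 0.077, 0.997, 0.0]
ft_force: [-0.1, 0.7, 0.2]
gripper_width: -0.2
```

Emit:
drive_tool --pt "0 0 0.001 0" --pt "0 0 0.001 0"

```text
time: 22.8
position: [572.8, -61.5, 112.6]
tcp_rot: [-0.0, 0.077, 0.997, 0.0]
ft_force: [-0.0, -0.5, -1.0]
gripper_width: -0.2
```

Emit:
drive_tool --pt "0 0 0.001 0" --pt "0 0 0.001 0"

```text
time: 23.0
position: [572.8, -61.5, 111.5]
tcp_rot: [-0.0, 0.077, 0.997, 0.0]
ft_force: [-0.6, 0.4, 0.5]
gripper_width: 0.0
```

Emit:
drive_tool --pt "0 0 0.001 0" --pt "0 0 0.001 0"

```text
time: 23.2
position: [572.8, -61.5, 110.6]
tcp_rot: [-0.0, 0.077, 0.997, 0.0]
ft_force: [0.1, -0.2, 0.8]
gripper_width: -0.1
```

Emit:
drive_tool --pt "0 0 0.001 0" --pt "0 0 0.001 0"

```text
time: 23.4
position: [572.8, -61.5, 109.5]
tcp_rot: [-0.0, 0.077, 0.997, 0.0]
ft_force: [0.3, -0.4, -0.7]
gripper_width: -0.1
```

Emit:
drive_tool --pt "0 0 0.001 0" --pt "0 0 0.001 0"

```text
time: 23.6
position: [573.1, -61.5, 108.9]
tcp_rot: [0.0, 0.077, 0.997, 0.0]
ft_force: [-0.8, 0.3, 1.4]
gripper_width: 0.1
```

Contact on the middle wheel is at z ≈ 109.2. I press in and roll towards the robot to its -0.3 stop.

Emit:
drive_tool --pt "0.001 0 0.0015 0" --pt "0.004 0 0.0015 0" --pt "0.008 0 0.0015 0" --pt "0.012 0 0.0015 0" --pt "0.016 0 0.0015 0"

```text
time: 24.1
position: [558.5, -59.2, 108.3]
tcp_rot: [0.002, 0.077, 0.997, 0.0]
ft_force: [2.0, -0.5, 6.1]
gripper_width: 0.1
```

Emit:
drive_tool --pt "0 0 -0.004 0" --pt "-0.008 0 -0.004 0" --pt "-0.016 0 -0.004 0" --pt "-0.016 0 -0.002 0" --pt "-0.016 0 0 0"

```text
time: 24.6
position: [574.3, -61.7, 107.6]
tcp_rot: [0.001, 0.077, 0.997, -0.0]
ft_force: [0.2, 0.7, 8.9]
gripper_width: 0.0
```

Emit:
drive_tool --pt "0.002 0 0 0" --pt "0.005 0 0 0" --pt "0.009 0 0 0" --pt "0.013 0 0 0" --pt "0.016 0 0 0"

```text
time: 25.1
position: [559.1, -59.2, 108.4]
tcp_rot: [0.002, 0.077, 0.997, 0.0]
ft_force: [2.0, 0.7, 5.5]
gripper_width: 0.3
```

Emit:
drive_tool --pt "0 0 -0.004 0" --pt "-0.008 0 -0.004 0" --pt "-0.016 0 -0.004 0" --pt "-0.016 0 -0.002 0" --pt "-0.016 0 0 0"

```text
time: 25.6
position: [574.4, -61.8, 107.6]
tcp_rot: [0.001, 0.077, 0.997, -0.0]
ft_force: [0.2, 1.0, 8.6]
gripper_width: -0.4
```

Emit:
drive_tool --pt "0.002 0 0 0" --pt "0.005 0 0 0" --pt "0.009 0 0 0" --pt "0.013 0 0 0" --pt "0.016 0 0 0"

```text
time: 26.1
position: [559.0, -59.3, 108.4]
tcp_rot: [0.002, 0.077, 0.997, 0.0]
ft_force: [1.8, -0.8, 4.7]
gripper_width: -0.4
```

Emit:
drive_tool --pt "0 0 -0.004 0" --pt "-0.008 0 -0.004 0" --pt "-0.016 0 -0.004 0" --pt "-0.016 0 -0.002 0" --pt "-0.016 0 0.0003 0"

```text
time: 26.6
position: [574.4, -61.8, 107.4]
tcp_rot: [0.001, 0.077, 0.997, -0.0]
ft_force: [0.2, 0.7, 10.4]
gripper_width: 0.4
```

Emit:
drive_tool --pt "0.002 0 0 0" --pt "0.005 0 0 0" --pt "0.009 0 0 0" --pt "0.013 0 0 0" --pt "0.016 0 0 0"

```text
time: 27.1
position: [559.9, -59.5, 108.4]
tcp_rot: [0.003, 0.077, 0.997, -0.0]
ft_force: [3.9, 0.1, 5.0]
gripper_width: -0.3
```

Emit:
drive_tool --pt "0 0 -0.004 0" --pt "-0.008 0 -0.004 0" --pt "-0.016 0 -0.004 0" --pt "-0.016 0 -0.002 0" --pt "-0.016 0 0 0"

```text
time: 27.6
position: [574.5, -61.7, 107.4]
tcp_rot: [0.001, 0.077, 0.997, 0.0]
ft_force: [0.9, -1.2, 9.9]
gripper_width: -0.0
```

Emit:
drive_tool --pt "0.002 0 0 0" --pt "0.005 0 0 0" --pt "0.009 0 0 0" --pt "0.013 0 0 0" --pt "0.016 0 0 0"

```text
time: 28.1
position: [559.9, -59.5, 108.3]
tcp_rot: [0.003, 0.077, 0.997, -0.0]
ft_force: [4.1, -0.8, 5.1]
gripper_width: 0.2
```

The drag doubled to about 4 N on two strokes, so the middle wheel is at its -0.3 stop. Next I roll it forward 31 mm of arc.

Emit:
drive_tool --pt "0 0 -0.004 0" --pt "0 0 -0.004 0" --pt "0 0 -0.0015 0" --pt "0 0 0 0" --pt "0 0 0 0"

```text
time: 28.6
position: [557.0, -59.1, 107.6]
tcp_rot: [-0.0, 0.077, 0.997, 0.0]
ft_force: [-2.1, 0.4, 9.7]
gripper_width: 0.3
```

Emit:
drive_tool --pt "-0.004 0 0 0" --pt "-0.008 0 0 0" --pt "-0.013 0 0 0" --pt "-0.016 0 0 0" --pt "-0.016 0 0 0"

```text
time: 29.1
position: [573.9, -61.9, 107.8]
tcp_rot: [0.001, 0.077, 0.997, 0.0]
ft_force: [-0.1, -1.1, 8.3]
gripper_width: -0.2
```

Emit:
drive_tool --pt "0 0 -0.004 0" --pt "0.008 0 -0.004 0" --pt "0.015 0 -0.004 0" --pt "0.015 0 -0.003 0" --pt "0.015 0 -0.0015 0"

```text
time: 29.6
position: [557.0, -59.1, 108.2]
tcp_rot: [-0.001, 0.077, 0.997, 0.0]
ft_force: [-1.9, 0.4, 5.8]
gripper_width: -0.2
```

Emit:
drive_tool --pt "0 0 0.0015 0" --pt "0 0 0.0015 0"

```text
time: 29.8
position: [559.0, -59.4, 108.0]
tcp_rot: [0.001, 0.077, 0.997, 0.0]
ft_force: [-1.3, 0.3, 7.1]
gripper_width: 0.3
```

Emit:
drive_tool --pt "-0.004 0 0 0" --pt "-0.008 0 0 0" --pt "-0.012 0 0 0" --pt "-0.015 0 0 0" --pt "-0.015 0 0 0"

```text
time: 30.3
position: [574.5, -61.9, 108.0]
tcp_rot: [0.001, 0.077, 0.997, 0.0]
ft_force: [-1.4, 0.3, 6.7]
gripper_width: 0.2
```

Emit:
drive_tool --pt "0 0 -0.01 0" --pt "0.03 0 -0.025 0" --pt "0.06 0 -0.034 0" --pt "0.086 0 -0.034 0" --pt "0.086 0 -0.034 0"

```text
time: 30.8
position: [484.7, -47.8, 140.9]
tcp_rot: [-0.001, 0.077, 0.997, 0.001]
ft_force: [0.2, -0.4, -1.1]
gripper_width: 0.1
```

```bash
python3 -c "
from h import *
s=robot.state(); print(s['time'],s['position'])
o=np.load('stopL.npy')
im=np.mean([snap('scene') for _ in range(3)],0); np.save('M2.npy',im)
for k,h in((1,6.5),(0,0),(-1,4)):
  for i in(o,im): print(k,ridgeang(i,k,h))
"
```

```text
30.8 [484.68360482 -47.83545112 140.89691341]
1 [(34, 4.6), (-4, 4.4), (-39, 3.0)]
1 [(53, 3.6), (15, 4.8)]
0 [(54, 3.1), (20, 4.6), (-17, 4.5)]
0 [(65, 3.8), (30, 4.9), (-4, 5.0)]
-1 [(72, 3.2), (33, 4.4), (-8, 4.5)]
-1 [(33, 4.2), (-8, 4.8)]
```

The left wheel still reads 6. The middle wheel looks over-rolled by roughly 10°, since pressing in deflects the arm and drags it forward. I do the right wheel next and use its stop picture to fix the camera offset, then trim the middle.

Emit:
drive_tool --pt "-0.025 -0.016 0 0" --pt "-0.05 -0.032 0.008 0" --pt "-0.07 -0.046 0.016 0" --pt "-0.07 -0.046 0.021 0" --pt "-0.07 -0.046 0.0225 0"

```text
time: 31.45
position: [550.1, -104.9, 117.2]
tcp_rot: [-0.001, 0.078, 0.997, -0.0]
ft_force: [-0.6, 0.1, -0.5]
gripper_width: 0.0
```

Emit:
drive_tool --pt "0 0 0.001 0" --pt "0 0 0.001 0"

```text
time: 31.65
position: [549.8, -103.7, 117.4]
tcp_rot: [-0.0, 0.077, 0.997, 0.0]
ft_force: [0.5, 0.7, 0.6]
gripper_width: 0.1
```

Emit:
drive_tool --pt "0 0 0.001 0" --pt "0 0 0.001 0"

```text
time: 31.85
position: [550.0, -104.0, 116.7]
tcp_rot: [0.0, 0.077, 0.997, 0.0]
ft_force: [0.8, -0.4, 0.6]
gripper_width: 0.2
```

Emit:
drive_tool --pt "0 0 0.001 0" --pt "0 0 0.001 0"

```text
time: 32.05
position: [550.0, -104.4, 115.4]
tcp_rot: [0.0, 0.077, 0.997, 0.0]
ft_force: [-0.4, 0.5, 0.2]
gripper_width: -0.2
```

Emit:
drive_tool --pt "0 0 0.001 0" --pt "0 0 0.001 0"

```text
time: 32.25
position: [550.2, -104.5, 114.5]
tcp_rot: [0.0, 0.077, 0.997, 0.0]
ft_force: [-0.7, 1.1, -0.0]
gripper_width: -0.1
```

Emit:
drive_tool --pt "0 0 0.001 0" --pt "0 0 0.001 0"

```text
time: 32.45
position: [550.2, -104.5, 113.9]
tcp_rot: [0.0, 0.077, 0.997, 0.0]
ft_force: [-2.0, 1.2, 4.2]
gripper_width: -0.2
```

Emit:
drive_tool --pt "0 0 0.001 0" --pt "0 0 0.001 0"

```text
time: 32.65
position: [550.5, -104.6, 113.3]
tcp_rot: [0.0, 0.077, 0.997, 0.0]
ft_force: [-1.5, 1.0, 8.6]
gripper_width: 0.3
```

Emit:
drive_tool --pt "-0.002 0 0 0" --pt "-0.005 0 0 0" --pt "-0.009 0 0 0" --pt "-0.013 0 0 0" --pt "-0.016 0 0 0"

```text
time: 33.15
position: [566.5, -107.2, 113.4]
tcp_rot: [0.001, 0.077, 0.997, 0.0]
ft_force: [-0.1, 0.8, 6.9]
gripper_width: 0.0
```

Emit:
drive_tool --pt "0 0 -0.004 0" --pt "0.008 0 -0.004 0" --pt "0.016 0 -0.004 0" --pt "0.016 0 -0.0015 0" --pt "0.016 0 0 0"

```text
time: 33.65
position: [549.2, -104.6, 112.8]
tcp_rot: [-0.0, 0.077, 0.997, 0.0]
ft_force: [-2.5, -0.5, 10.7]
gripper_width: -0.1
```

Emit:
drive_tool --pt "-0.002 0 0 0" --pt "-0.005 0 0 0" --pt "-0.009 0 0 0" --pt "-0.013 0 0 0" --pt "-0.016 0 0 0"

```text
time: 34.15
position: [566.5, -107.4, 113.4]
tcp_rot: [0.001, 0.077, 0.997, 0.0]
ft_force: [-0.6, 0.4, 6.0]
gripper_width: 0.1
```

Emit:
drive_tool --pt "0 0 -0.004 0" --pt "0.008 0 -0.004 0" --pt "0.016 0 -0.004 0" --pt "0.016 0 -0.0015 0" --pt "0.016 0 0 0"

```text
time: 34.65
position: [549.2, -104.5, 112.9]
tcp_rot: [-0.0, 0.077, 0.997, 0.0]
ft_force: [-3.1, -0.4, 9.7]
gripper_width: -0.2
```

Emit:
drive_tool --pt "-0.002 0 0 0" --pt "-0.005 0 0 0" --pt "-0.009 0 0 0" --pt "-0.013 0 0 0" --pt "-0.016 0 0 0"

```text
time: 35.15
position: [566.5, -107.3, 113.4]
tcp_rot: [0.001, 0.077, 0.997, 0.0]
ft_force: [-1.3, 0.1, 6.6]
gripper_width: 0.1
```

Emit:
drive_tool --pt "0 0 -0.004 0" --pt "0.008 0 -0.004 0" --pt "0.016 0 -0.004 0" --pt "0.016 0 -0.0015 0" --pt "0.016 0 0 0"

```text
time: 35.65
position: [549.3, -104.5, 112.8]
tcp_rot: [-0.0, 0.077, 0.997, 0.0]
ft_force: [-3.2, -0.4, 10.8]
gripper_width: -0.3
```

Emit:
drive_tool --pt "-0.002 0 0 0" --pt "-0.005 0 0 0" --pt "-0.009 0 0 0" --pt "-0.013 0 0 0" --pt "-0.016 0 0 0"

```text
time: 36.15
position: [566.5, -107.3, 113.4]
tcp_rot: [0.001, 0.077, 0.997, 0.0]
ft_force: [-1.5, -0.0, 6.7]
gripper_width: 0.1
```

Emit:
drive_tool --pt "0 0 -0.004 0" --pt "0.008 0 -0.004 0" --pt "0.016 0 -0.004 0" --pt "0.016 0 0 0"

```text
time: 36.55
position: [547.9, -104.2, 112.4]
tcp_rot: [-0.001, 0.077, 0.997, 0.001]
ft_force: [-5.9, 0.1, 12.9]
gripper_width: 0.1
```

Emit:
drive_tool --pt "-0.004 0 0 0" --pt "-0.008 0 0 0" --pt "-0.012 0 0 0" --pt "-0.016 0 0 0"

```text
time: 36.95
position: [562.7, -106.7, 112.7]
tcp_rot: [-0.003, 0.077, 0.997, 0.001]
ft_force: [-7.9, 1.1, 11.6]
gripper_width: -0.2
```

Emit:
drive_tool --pt "0 0 -0.004 0" --pt "0.008 0 -0.004 0" --pt "0.016 0 -0.004 0" --pt "0.016 0 0 0"

```text
time: 37.35
position: [548.1, -104.2, 112.4]
tcp_rot: [-0.001, 0.077, 0.997, 0.0]
ft_force: [-4.7, 0.2, 13.0]
gripper_width: 0.1
```

Emit:
drive_tool --pt "-0.004 0 0 0" --pt "-0.008 0 0 0" --pt "-0.012 0 0 0" --pt "-0.016 0 0 0"

```text
time: 37.75
position: [562.9, -106.7, 112.7]
tcp_rot: [-0.003, 0.077, 0.997, 0.001]
ft_force: [-8.2, 1.9, 11.8]
gripper_width: -0.1
```

Drag is 8 N on two strokes, so the right wheel is at its 5.95 stop. I clear off and take the reference.

Emit:
drive_tool --pt "0 0 -0.01 0" --pt "0.03 0 -0.022 0" --pt "0.06 0 -0.03 0" --pt "0.08 0 -0.03 0"

```text
time: 38.15
position: [485.9, -94.7, 143.1]
tcp_rot: [0.001, 0.077, 0.997, 0.0]
ft_force: [0.6, 1.4, -0.0]
gripper_width: 0.0
```

```bash
python3 -c "
from h import *
s=robot.state(); print(s['time'],s['position'])
im=np.mean([snap('scene') for _ in range(4)],0); np.save('R9.npy',im); o=np.load('stopL.npy')
for k,h in((1,6.5),(0,0),(-1,5.3)): print(k,ridgeang(im,k,h))
b,g,sd=bands(im,-1,5.3); print(g[10:130:4].astype(int))
# cross-correlate right-at-stop profile with left-at-stop profile (both 5.95), and middle vs left at 6 (phase only)
def prof(i,k,h):
    b,_,_=bands(i,k,h); return cv2.GaussianBlur(b.reshape(-1,1),(1,9),2).ravel()
def lag(p,q):
    r=[(np.corrcoef(p[40:110],q[40+d:110+d])[0,1],-d) for d in range(-25,26)]; return sorted(r)[::-1][:2]
L=prof(o,1,6.5); print('R-L',lag(L,prof(im,-1,5.3)))
L6=prof(np.load('L6.npy'),1,6.5); print('M-L6',lag(L6,prof(im,0,0)),lag(L6,prof(im,0,1)))
"
```

```text
38.15 [485.86213901 -94.67012883 143.07304833]
1 [(53, 3.5), (15, 4.9), (-18, 3.6)]
0 [(29, 4.5), (-6, 4.8)]
-1 [(33, 4.9), (-12, 3.4)]
[ 86  89 114 129 109  89 110 116  98 101 114 176 160 135 147 136 121 146
 162 120  67  39  33  32  28  37  68  97 105  95]
R-L [(np.float64(0.9411326637153944), -2), (np.float64(0.9357611068088963), -3)]
M-L6 [(np.float64(0.8513008474029812), -24), (np.float64(0.8502091405194231), -25)] [(np.float64(0.8703442360356825), -23), (np.float64(0.8593573716190701), -24)]
```

The right wheel is confirmed at its stop, with a full facet and then a bare one. The camera offset is consistent across the wheels at -2° to -4°, so the middle is about 13° too far (4.5 mm). I roll the right wheel back 31 mm in the style that worked on the left.

Emit:
drive_tool --pt "-0.04 0 0.005 0" --pt "-0.07 0 0.018 0" --pt "-0.08 0 0.026 0" --pt "-0.08 0 0.026 0" --pt "-0.08 0 0.0285 0"

```text
time: 38.85
position: [565.9, -107.3, 113.9]
tcp_rot: [0.0, 0.077, 0.997, -0.0]
ft_force: [1.2, 0.2, 4.5]
gripper_width: 0.4
```

Emit:
drive_tool --pt "0 0 0.0015 0" --pt "0 0 0.0015 0"

```text
time: 39.05
position: [566.0, -107.2, 113.8]
tcp_rot: [0.001, 0.077, 0.997, 0.0]
ft_force: [-0.8, -0.3, 5.3]
gripper_width: 0.0
```

Emit:
drive_tool --pt "0.004 0 0 0" --pt "0.008 0 0 0" --pt "0.013 0 0 0" --pt "0.016 0 0 0" --pt "0.016 0 0 0"

```text
time: 39.55
position: [550.0, -104.6, 113.5]
tcp_rot: [0.001, 0.077, 0.997, 0.0]
ft_force: [0.7, 0.0, 6.7]
gripper_width: -0.2
```

Emit:
drive_tool --pt "0 0 -0.004 0" --pt "-0.008 0 -0.004 0" --pt "-0.015 0 -0.004 0" --pt "-0.015 0 -0.003 0" --pt "-0.015 0 -0.0015 0"

```text
time: 40.05
position: [565.3, -106.8, 113.7]
tcp_rot: [0.0, 0.077, 0.997, 0.0]
ft_force: [0.1, -0.6, 5.3]
gripper_width: -0.0
```

Emit:
drive_tool --pt "0 0 0.0015 0" --pt "0 0 0.0015 0"

```text
time: 40.25
position: [565.4, -106.8, 113.3]
tcp_rot: [0.0, 0.077, 0.997, 0.0]
ft_force: [-1.0, 0.9, 7.1]
gripper_width: 0.1
```

Emit:
drive_tool --pt "0.004 0 0 0" --pt "0.008 0 0 0" --pt "0.012 0 0 0" --pt "0.015 0 0 0" --pt "0.015 0 0 0"

```text
time: 40.75
position: [551.5, -104.5, 113.7]
tcp_rot: [0.002, 0.077, 0.997, 0.0]
ft_force: [0.4, -0.7, 6.4]
gripper_width: -0.2
```

Emit:
drive_tool --pt "0 0 -0.01 0" --pt "-0.004 0.023 -0.01 0" --pt "-0.008 0.046 -0.006 0" --pt "-0.008 0.046 0 0" --pt "-0.008 0.046 0 0"

```text
time: 41.25
position: [563.7, -60.1, 111.3]
tcp_rot: [-0.002, 0.077, 0.997, -0.0]
ft_force: [0.2, 0.2, -0.7]
gripper_width: 0.0
```

Right is done. Now the middle trim: press and roll 4.5 mm towards the robot, then clear off and check all three.

Emit:
drive_tool --pt "0 0 0.002 0" --pt "0 0 0.003 0" --pt "0 0 0.0042 0" --pt "0 0 0.0053 0" --pt "0 0 0.0053 0"

```text
time: 41.75
position: [565.2, -61.8, 108.2]
tcp_rot: [0.0, 0.078, 0.997, -0.0]
ft_force: [-2.2, -1.0, 6.6]
gripper_width: -0.2
```

Emit:
drive_tool --pt "0.0015 0 0 0" --pt "0.003 0 0 0" --pt "0.0045 0 0 0" --pt "0.0045 0 0 0"

```text
time: 42.15
position: [561.7, -61.1, 108.2]
tcp_rot: [0.002, 0.078, 0.997, -0.001]
ft_force: [1.2, -3.4, 6.6]
gripper_width: -0.3
```

Emit:
drive_tool --pt "0 0 -0.01 0" --pt "0.02 0 -0.025 0" --pt "0.05 0 -0.036 0" --pt "0.075 0 -0.036 0"

```text
time: 42.55
position: [485.3, -47.3, 143.9]
tcp_rot: [-0.0, 0.077, 0.997, 0.001]
ft_force: [-0.3, 1.1, -0.6]
gripper_width: -0.2
```

```bash
cat >> h.py <<'E'
def prof(i,k,h):
    b,_,_=bands(i,k,h); return cv2.GaussianBlur(b.reshape(-1,1),(1,9),2).ravel()
def lag(p,q,m=18):
    r=[(round(float(np.corrcoef(p[40:110],q[40+d:110+d])[0,1]),2),-d) for d in range(-m,m+1)]; return sorted(r)[::-1][:2]
E
python3 -c "
from h import *
s=robot.state(); print(s['time'],s['position'])
show('chk',h=(6.5,0,5.3)); im=np.load('chk.npy')
for k,h in((1,6.5),(0,0),(0,1),(-1,5.3)): print(k,ridgeang(im,k,h))
L6=prof(np.load('L6.npy'),1,6.5)
for k,h in((1,6.5),(0,0),(0,1),(-1,5.3)): print(k,'vs L6',lag(L6,prof(im,k,h)))
print(find('bolt_top','top'),find('bolt_top','scene'),robot.state()['time'])
"
```

```text
42.55 [485.32997738 -47.26332738 143.9266754 ]
1 [(53, 3.9), (16, 5.3)]
0 [(57, 3.8), (19, 4.3), (-14, 5.2)]
0 [(58, 3.7), (20, 4.4), (-13, 5.0)]
-1 [(51, 3.3), (17, 3.6)]
1 vs L6 [(0.99, 0), (0.97, 1)]
0 vs L6 [(0.85, 3), (0.84, 4)]
0 vs L6 [(0.85, 5), (0.85, 4)]
-1 vs L6 [(0.49, 1), (0.49, 0)]
[] [(0.52, array([504.3, -61.6, 105.2]))] 42.8
```

View pics/chk.png

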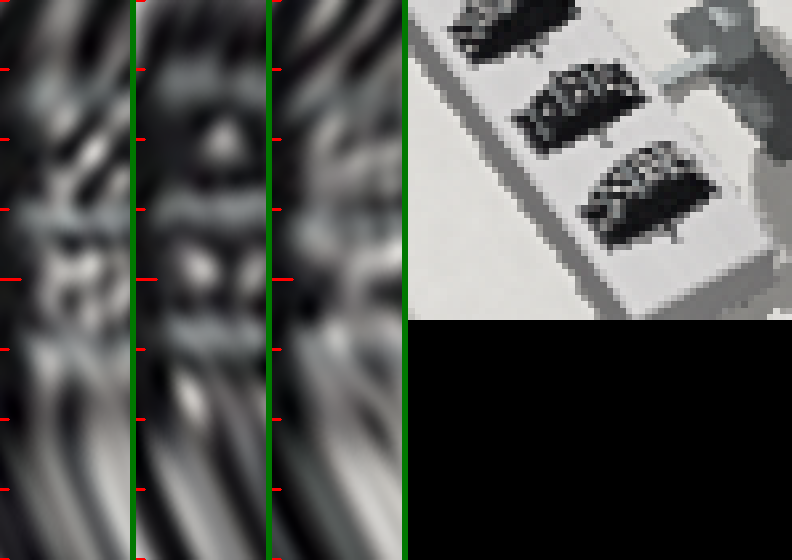

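The middle strip shows 1 pip above, 2 pips facing up and 3 below, so it reads digit 2, about 5° past square. Left and right are square within about 3°. I give the middle one small extra trim and compute the tab position from the existing pictures.

Emit:
drive_tool --pt "-0.04 0 0.008 0" --pt "-0.07 0 0.022 0" --pt "-0.0785 0 0.031 0" --pt "-0.0785 0 0.0335 0" --pt "-0.0785 0 0.035 0"

```text
time: 43.3
position: [565.0, -60.1, 108.5]
tcp_rot: [0.001, 0.077, 0.997, 0.0]
ft_force: [1.8, -0.4, 4.3]
gripper_width: -0.1
```

Emit:
drive_tool --pt "0.0 0 0.001 0" --pt "0.0015 0 0.001 0" --pt "0.0027 0 0.001 0" --pt "0.0027 0 0.001 0"

```text
time: 43.7
position: [561.6, -59.5, 108.3]
tcp_rot: [0.001, 0.077, 0.997, 0.0]
ft_force: [1.1, -0.2, 5.5]
gripper_width: -0.0
```

Emit:
drive_tool --pt "0 0 -0.01 0" --pt "0.02 0 -0.025 0" --pt "0.05 0 -0.036 0" --pt "0.075 0 -0.036 0"

```text
time: 44.1
position: [485.3, -48.4, 143.9]
tcp_rot: [-0.001, 0.077, 0.997, 0.0]
ft_force: [0.6, -0.2, 0.2]
gripper_width: -0.1
```

```bash
python3 -c "
from h import *
s=robot.state(); print(s['time'],s['position'])
im=np.mean([snap('scene') for _ in range(2)],0); np.save('chk2.npy',im)
for k,h in((1,6.5),(0,0),(-1,5.3)): print(k,ridgeang(im,k,h))
L6=prof(np.load('L6.npy'),1,6.5)
for k,h in((1,6.5),(0,0),(-1,5.3)): print(k,'vs L6',lag(L6,prof(im,k,h)))
ts=onplane((335.6+.0,196.7),120,'scene'); tt=onplane((340.6,288.1),120,'top')
print('tab scene',ts,'top',tt)
for t,c in((ts,'scene'),(tt,'top')):
    d=t-CT[c]; print('box rel to housing centre', (d@EX).round(1),(d@EY).round(1))
a=cv2.imread('pics/scene0.png')[190:204,326:346].astype(int); print(a.mean(2).astype(int))
b=cv2.imread('pics/top0.png')[278:294,330:350].astype(int); print(b.mean(2).astype(int))
"
```

```text
44.1 [485.27200382 -48.4326779  143.89463055]
1 [(53, 3.8), (15, 4.5), (-18, 3.3)]
0 [(40, 4.7), (4, 4.6), (-36, 3.5)]
-1 [(52, 3.4), (17, 4.0)]
1 vs L6 [(0.99, 0), (0.97, 1)]
0 vs L6 [(0.76, -15), (0.76, -16)]
-1 vs L6 [(0.57, 0), (0.56, 1)]
tab scene [495.7 -55.5 120. ] top [492.4 -58.4 120. ]
box rel to housing centre -70.2 -7.8
box rel to housing centre -68.4 -8.0
[[217 216 216 216 215 216 216 215 215 213 215 215 216 216 215 215 214 215
  216 217]
 [217 215 216 215 216 214 217 216 216 216 213 214 216 215 216 215 216 214
  216 216]
 [214 215 215 216 216 215 217 218 217 216 216 215 215 215 216 217 215 215
  216 216]
 [216 217 215 216 216 218 219 219 219 218 217 217 216 218 217 217 215 214
  214 216]
 [217 216 216 216 220 222 178 108 158 193 183 192 216 216 216 217 216 215
  214 214]
 [218 219 220 222 181 112 103 131 182 182 182 182 185 214 218 216 216 217
  215 214]
 [220 222 181 114 101 114 184 188 183 181 183 183 187 185 216 218 215 216
  215 216]
 [178 113 100 103 104 102 155 187 188 189 189 171 138 159 212 217 214 215
  214 214]
 [109  99 104 107 105 105  88 167 195 177 148 103
[... 1122 characters left out ...]
 132 138
  149 168]
 [108 109 108 109 100  80  66  82 126 174 197 201 188 152 122 111 110 113
  118 133]
 [109 107 108 108  98  80  69  87 136 180 203 207 191 151 119 110 107 109
  110 125]
 [108 110 108 107  98  83  72  95 145 186 206 209 193 152 117 107 109 108
  109 131]
 [110 110 108 109 102  90  82 109 157 192 207 210 189 152 119 109 107 108
  112 137]
 [117 118 118 114 110 102  99 119 157 183 195 193 174 141 115 109 109 109
  114 147]
 [160 159 156 150 140 126 117 125 142 157 160 158 146 127 113 111 108 112
  118 156]
 [217 216 213 203 193 177 164 162 164 160 148 138 130 124 118 118 116 116
  123 163]
 [235 235 235 232 228 222 219 219 220 211 190 174 168 164 163 159 155 149
  154 182]]
```

The fast landing dragged the middle wheel too far: it is now about 10° short (3.6 mm). I retrim it with a settled landing.

Emit:
drive_tool --pt "-0.04 0 0.008 0" --pt "-0.07 0 0.022 0" --pt "-0.0777 0 0.0305 0" --pt "-0.0777 0 0.0305 0" --pt "-0.0777 0 0.0305 0"

```text
time: 44.7
position: [562.6, -60.3, 112.1]
tcp_rot: [-0.001, 0.077, 0.997, -0.0]
ft_force: [0.0, 0.0, -0.2]
gripper_width: 0.1
```

Emit:
drive_tool --pt "0 0 0.0 0" --pt "0 0 0.002 0" --pt "0 0 0.004 0" --pt "0 0 0.0055 0" --pt "0 0 0.0055 0"

```text
time: 45.2
position: [564.3, -60.1, 108.2]
tcp_rot: [0.0, 0.077, 0.997, 0.0]
ft_force: [-2.2, -0.1, 7.5]
gripper_width: 0.4
```

Emit:
drive_tool --pt "-0.001 0 0 0" --pt "-0.002 0 0 0" --pt "-0.002 0 0 0"

```text
time: 45.5
position: [566.4, -60.4, 108.2]
tcp_rot: [0.001, 0.077, 0.997, 0.0]
ft_force: [-1.7, 0.1, 5.2]
gripper_width: 0.2
```

Emit:
drive_tool --pt "0 0 -0.01 0" --pt "0.02 0 -0.025 0" --pt "0.05 0 -0.036 0" --pt "0.075 0 -0.036 0"

```text
time: 45.9
position: [491.9, -49.1, 144.7]
tcp_rot: [0.001, 0.077, 0.997, 0.0]
ft_force: [0.2, 0.5, 0.6]
gripper_width: -0.1
```

```bash
python3 -c "
from h import *
s=robot.state(); print(s['time'],s['position'])
im=np.mean([snap('scene') for _ in range(2)],0); np.save('chk3.npy',im)
L6=prof(np.load('L6.npy'),1,6.5); M=prof(np.load('chk.npy'),0,0); M2=prof(np.load('chk2.npy'),0,0)
for k,h in((1,6.5),(0,0),(-1,5.3)): print(k,ridgeang(im,k,h),'vs L6',lag(L6,prof(im,k,h)))
print('vs chk (+5)',lag(M,prof(im,0,0)),'vs chk2 (-11)',lag(M2,prof(im,0,0)),'chk->chk2',lag(M,M2))
"
```

```text
45.9 [491.91512786 -49.08370767 144.70760231]
1 [(54, 3.5), (15, 5.2), (-18, 3.3)] vs L6 [(0.98, 0), (0.96, 1)]
0 [(45, 4.0), (9, 4.0), (-27, 4.3)] vs L6 [(0.88, -8), (0.86, -7)]
-1 [(17, 3.9)] vs L6 [(0.46, 1), (0.46, 0)]
vs chk (+5) [(0.94, -11), (0.93, -10)] vs chk2 (-11) [(0.93, 8), (0.92, 9)] chk->chk2 [(0.93, 18), (0.91, 17)]
```

The middle is now about 6° short. One more small settled trim (1 mm command, about 2 mm effective), then a check.

Emit:
drive_tool --pt "-0.04 0 0.008 0" --pt "-0.066 0 0.022 0" --pt "-0.073 0 0.0305 0" --pt "-0.073 0 0.0305 0" --pt "-0.073 0 0.0305 0"

```text
time: 46.5
position: [563.0, -60.3, 112.3]
tcp_rot: [-0.001, 0.077, 0.997, -0.0]
ft_force: [-0.2, -0.4, -0.3]
gripper_width: -0.0
```

Emit:
drive_tool --pt "0 0 0.0 0" --pt "0 0 0.002 0" --pt "0 0 0.004 0" --pt "0 0 0.0055 0" --pt "0 0 0.0055 0"

```text
time: 47.0
position: [564.3, -60.1, 108.2]
tcp_rot: [0.0, 0.077, 0.997, 0.0]
ft_force: [-0.6, 0.4, 6.4]
gripper_width: -0.1
```

Emit:
drive_tool --pt "-0.0005 0 0 0" --pt "-0.001 0 0 0" --pt "-0.001 0 0 0"

```text
time: 47.3
position: [565.4, -60.2, 108.2]
tcp_rot: [0.0, 0.077, 0.997, 0.0]
ft_force: [-1.3, -1.3, 5.6]
gripper_width: -0.1
```

Emit:
drive_tool --pt "0 0 -0.01 0" --pt "0.02 0 -0.025 0" --pt "0.05 0 -0.036 0" --pt "0.075 0 -0.036 0"

```text
time: 47.7
position: [490.9, -48.9, 144.7]
tcp_rot: [0.001, 0.077, 0.997, 0.0]
ft_force: [0.5, 0.0, 0.5]
gripper_width: -0.5
```

```bash
python3 -c "
from h import *
s=robot.state(); print(s['time'],s['position'])
im=np.mean([snap('scene') for _ in range(2)],0); np.save('chk4.npy',im)
L6=prof(np.load('L6.npy'),1,6.5); M=prof(np.load('chk.npy'),0,0); M2=prof(np.load('chk3.npy'),0,0)
for k,h in((1,6.5),(0,0),(-1,5.3)): print(k,ridgeang(im,k,h),'vs L6',lag(L6,prof(im,k,h)))
print('vs chk (+5)',lag(M,prof(im,0,0)),'vs chk3 (-6)',lag(M2,prof(im,0,0)))
print(rel([488.6,-91.6,143]))
"
```

```text
47.7 [490.93796973 -48.92997082 144.68665948]
1 [(54, 3.6), (15, 5.1), (-18, 3.0)] vs L6 [(0.97, 0), (0.95, 1)]
0 [(52, 4.6), (15, 5.1), (-26, 3.7)] vs L6 [(0.77, -2), (0.77, -3)]
-1 [(51, 3.1), (17, 4.2)] vs L6 [(0.46, 0), (0.45, 1)]
vs chk (+5) [(0.9, -7), (0.9, -8)] vs chk3 (-6) [(0.89, 5), (0.88, 6)]
[ -7.4 -42.6   0.3]
```

All three wheels are now square within about 3°. For the bolt, I go to the right of the tab and lower the shut fingers beside it.

Emit:
drive_tool --pt "-0.004 -0.022 0 0" --pt "-0.0044 -0.0425 0 0" --pt "-0.0044 -0.0425 0.015 0" --pt "-0.0044 -0.0425 0.03 0" --pt "-0.0044 -0.0425 0.04 0"

```text
time: 48.3
position: [488.9, -91.6, 102.4]
tcp_rot: [-0.0, 0.077, 0.997, -0.0]
ft_force: [-0.2, 0.1, 0.5]
gripper_width: -0.3
```

Emit:
drive_tool --pt "0 0 0.008 0" --pt "0 0 0.015 0" --pt "0 0 0.02 0" --pt "0 0 0.024 0" --pt "0 0 0.024 0"

```text
time: 48.8
position: [488.5, -91.3, 78.8]
tcp_rot: [-0.0, 0.077, 0.997, 0.0]
ft_force: [0.6, -0.5, 0.4]
gripper_width: 0.1
```

Emit:
drive_tool --pt "0 0.002 0 0" --pt "0 0.004 0 0" --pt "0 0.006 0 0" --pt "0 0.008 0 0" --pt "0 0.01 0 0"

```text
time: 49.3
position: [490.4, -81.3, 79.2]
tcp_rot: [0.0, 0.077, 0.997, 0.0]
ft_force: [-0.2, 1.0, -0.0]
gripper_width: 0.1
```

Emit:
drive_tool --pt "0 0.002 0 0" --pt "0 0.004 0 0" --pt "0 0.006 0 0" --pt "0 0.008 0 0" --pt "0 0.008 0 0"

```text
time: 49.8
position: [491.3, -74.7, 79.1]
tcp_rot: [-0.0, 0.078, 0.997, -0.001]
ft_force: [-0.4, -3.2, -0.1]
gripper_width: 0.0
```

Emit:
drive_tool --pt "0 0.001 0 0" --pt "0 0.002 0 0" --pt "0 0.003 0 0" --pt "0 0.004 0 0"

```text
time: 50.2
position: [492.1, -69.7, 79.1]
tcp_rot: [0.0, 0.077, 0.997, -0.0]
ft_force: [-0.0, -4.2, -0.2]
gripper_width: -0.5
```

Emit:
drive_tool --pt "0 0.001 0 0" --pt "0 0.002 0 0" --pt "0 0.003 0 0" --pt "0 0.004 0 0"

```text
time: 50.6
position: [492.8, -65.7, 79.1]
tcp_rot: [0.0, 0.077, 0.997, 0.0]
ft_force: [-0.3, -3.2, -0.5]
gripper_width: 0.1
```

The bolt is past the 4 mm gate with a steady 3 to 4 N. I continue to the end.

Emit:
drive_tool --pt "0 0.001 0 0" --pt "0 0.0025 0 0" --pt "0 0.004 0 0" --pt "0 0.0055 0 0" --pt "0 0.007 0 0"

```text
time: 51.1
position: [493.9, -58.7, 79.1]
tcp_rot: [0.0, 0.077, 0.997, 0.0]
ft_force: [-0.6, -4.1, -0.4]
gripper_width: -0.1
```

Emit:
drive_tool --pt "0 0.001 0 0" --pt "0 0.002 0 0" --pt "0 0.003 0 0" --pt "0 0.003 0 0"

```text
time: 51.5
position: [494.4, -55.6, 79.1]
tcp_rot: [0.0, 0.077, 0.997, 0.0]
ft_force: [0.6, -3.6, -0.4]
gripper_width: 0.3
```

Emit:
drive_tool --pt "0 0.0005 0 0" --pt "0 0.001 0 0" --pt "0 0.0015 0 0" --pt "0 0.0015 0 0"

```text
time: 51.9
position: [494.6, -54.3, 79.1]
tcp_rot: [0.0, 0.077, 0.997, 0.0]
ft_force: [-0.2, -3.0, -0.2]
gripper_width: 0.1
```

Emit:
drive_tool --pt "0 0.0005 0 0" --pt "0 0.001 0 0" --pt "0 0.0015 0 0" --pt "0 0.0015 0 0"

```text
time: 52.3
position: [494.6, -54.1, 79.1]
tcp_rot: [0.0, 0.078, 0.997, -0.001]
ft_force: [0.8, -6.6, -1.0]
gripper_width: -0.2
```

Emit:
drive_tool --pt "0 0.0005 0 0" --pt "0 0.001 0 0" --pt "0 0.001 0 0"

```text
time: 52.6
position: [494.6, -54.1, 79.1]
tcp_rot: [0.0, 0.078, 0.997, -0.001]
ft_force: [-0.4, -7.4, -0.1]
gripper_width: 0.2
```

The bolt is at its end stop: no more movement and the force has risen to 7 N. I back off to the right, rise clear and check.

Emit:
drive_tool --pt "0 -0.008 0 0" --pt "0 -0.016 0 0" --pt "0 -0.016 -0.03 0" --pt "0.02 -0.016 -0.07 0" --pt "0.05 -0.016 -0.1 0"

```text
time: 53.1
position: [444.1, -59.5, 181.0]
tcp_rot: [0.001, 0.077, 0.997, 0.0]
ft_force: [-0.6, 1.8, 1.4]
gripper_width: -0.1
```

Emit:
drive_tool --pt "0.02 0 -0.01 0" --pt "0.02 0 -0.01 0" --pt "0.02 0 -0.01 0"

```text
time: 53.4
position: [423.5, -56.2, 189.2]
tcp_rot: [0.0, 0.077, 0.997, 0.001]
ft_force: [-0.2, 0.0, 0.3]
gripper_width: -0.4
```

```bash
python3 -c "
from h import *
s=robot.state(); print(s['time'],s['position'],s['ft_force'])
im=np.mean([snap('scene') for _ in range(3)],0)
L6=prof(np.load('L6.npy'),1,6.5)
for k,h in((1,6.5),(0,0),(-1,5.3)): print(k,ridgeang(im,k,h),'vs L6',lag(L6,prof(im,k,h)))
b=cv2.imread('pics/scene0.png').mean(2); T=b[190:210,325:345].astype(np.float32)
# tab shift: match the tab patch (top + pillar) from the first picture
m=cv2.matchTemplate(im.mean(2).astype(np.float32)[180:240,315:375],b[193:200,331:341].astype(np.float32),cv2.TM_CCOEFF_NORMED); _,v,_,l=cv2.minMaxLoc(m)
p1=np.array([l[0]+315+4.6,l[1]+180+3.7]); print('tab match',v,onplane(p1,120,'scene')-onplane((335.6,196.7),120,'scene'))
print([find(q,'scene',1) for q in('jar','dish')],robot.state()['time'])
"
```

```text
53.4 [423.48515129 -56.18770751 189.17082445] [-0.16296501  0.02803027  0.28314926]
1 [(53, 4.3), (15, 4.9), (-18, 3.2)] vs L6 [(0.99, 0), (0.97, 1)]
0 [(50, 4.1), (13, 4.6), (-25, 4.3)] vs L6 [(0.82, -4), (0.81, -3)]
-1 [(17, 4.1)] vs L6 [(0.6, 1), (0.6, 0)]
tab match 0.7432581782341003 [ 4.8 22.5  0. ]
[[(0.57, array([631.8,  58.7, 132. ]))], [(0.57, array([ 598.8, -181.1,  103.8]))]] 53.65
```

The tab has moved about 22 mm left, the wheels are unchanged, and the jar and dish are in place. I hand in.

```bash
python3 -c "
from h import *
print(robot.sign_off(), robot.state()['time'])"
```

```text
the job is handed in; nothing more can be done
the job is handed in; nothing more can be done
```

The wheels are set to 6-2-7, the bolt is slid fully left, and I handed the job in with the clock at about 54 s of the 67 s allowed.

**How it was done:** I found each wheel by touch and rolled it to an end stop: 5.95 for left and right, -0.3 for the middle. From there I rolled each one to its digit. The middle needed several small corrections because pressing down dragged it along. With the code set, I pushed the bolt tab from its right side until it stopped.

**Last checks:**
- **Wheels:** from the ridge positions, left and right are within about 3° of square and the middle is about 1–3° short; the tolerance is about 9°. The pip pattern 1 / 2 / 3 confirmed digit 2 on the middle wheel. Left and right rest on the stop reference alone, because their pips were too blurred to count.
- **Bolt:** the tab picture match shows about 22 mm of travel, though the match score was only moderate (0.74). It also stopped moving while the push force rose to about 7 N.
- **Forces:** the highest reading on the lock was about 13 N. Readings come only at the end of each move, so brief peaks in between were not seen.
- **Surroundings:** the jar and dish are where they were. I did not re-check the bottle and beaker; the arm did not go near them.

**Disagreement with the description:** the shut fingers ended about 25 mm behind the reported tool point instead of at it. I worked with touch heights instead of the stated ones.

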